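Load the sample-cell feeder and feed the reference

TASK

Load the two sample canisters cap-up, one on top of the other, into the feeder's upright guide tube: the red-capped reference first, then the blue-capped sample, lowering each as far as the finger gaps allow before you let go. Then pull the yellow knob until the carriage is fully out, so that the reference stands at the outlet and the sample stays in the tube. Leave the other things on the desk where they are.

Things in the scene. Friction and masses are not known exactly. Their poses are not given: they have to be found in the camera images.
- reference_canister_center (a point): Centre of the reference canister, a round aluminium canister with a ribbed red cap, 50 mm diameter, 80 mm long, about 180 g; its z axis runs along the canister from bottom to cap. It starts lying on its side in the wooden rest.
- sample_canister_center (a point): Centre of the sample canister: as the reference but with a blue cap. It starts standing on the desk, cap up.
- rest: Wooden rest (fixed) with two V saddles 56 mm apart under the reference canister, board 112 x 66 x 10 mm; the saddles are narrower than the canister. Origin under its centre on the desk; x runs along the lying canister towards its cap, whose axis lies 45 mm above the desk. The desk in front of it, round x = 0.43, y = 0.20, is always free.
- feeder: Gravity feeder, fixed to the desk, base 226 x 110 mm. Origin on the desk under the tube axis. The carriage pulls out along its -x. Four posts, 9 mm thick and 148 mm high, stand at x = +-40, y = +-42 mm; cross plates join each pair along y. Side rails 40 mm high, inner faces at y = +-28 mm, guide the lower canister. Highest parts: 154 mm above the desk.
- tube_mouth (a point): Centre of the guide tube's flared mouth, 153 mm above the desk; axes as the feeder's. The tube is two half shells (at -x and +x), bore 54 mm, from 100 up to 153 mm above the desk. At +y and -y it is open over its whole height, 60 mm wide between the plates: fingers placed along y go down there beside the canister.
- outlet (a point): Where the middle of the fed canister's bottom comes to stand: 75 mm from the tube axis along the feeder's -x, 14 mm above the desk. A canister on the carriage has its bottom at 14 and its top at 94 mm above the desk, just below the shells; the one on top of it then reaches up to 174 mm.
- pull_knob (a point): Middle of the yellow pull knob: 26 mm diameter, 28 mm tall (48 to 76 mm above the desk), on a 12 mm stem; part of the carriage. With the carriage in it is 122 mm from the tube axis along the feeder's -x.
- carriage (a joint): Travel of the feed carriage in m, along the feeder's -x. 0 = in: its pocket, 55 mm long with a low front lip, is under the tube. 0.075 = fully out, at its stop: pocket at the outlet, and its black block, 92.5 mm high, under the tube as a floor for the next canister. About 2 N of friction; stays where left. It starts at 0.
- cup_green: Small green cup, 71 mm wide, 42 mm high, standing; bystander. Origin at the centre of its underside.
- sample_tin: Grey round tin, 69 mm wide, 42 mm high; bystander. Origin at the centre of its underside.
- scoop: Aluminium scoop with wooden handle, 228 mm long; bystander. Origin at the centre of its underside.
- tape: Roll of masking tape lying flat, 92 mm wide, 25 mm high; bystander. Origin at the centre of its underside.

How it is judged:
By the outcome, as a careful person would: the job done as asked, in the order asked, and still so for the second after the job is handed in, with the robot touching nothing.
It also fails if it takes over 72 s, if anything falls off the work surface, if the arm or the gripper's body presses on something with over 40 N, if the wrist force passes 120 N, or if a joint passes its speed limit or range.

ROBOT

A 6-joint arm with a two-finger parallel gripper is mounted at the origin on a cart in front of the work surface, level with it; the furniture and walls round the work are solid. World frame = base frame: x ahead of the robot, y to its left, z up, the work surface at z = 0. Lengths are in mm, angles in rad, forces in N, time in s.
With the tool pointing down it reaches from about 350 to 875 mm from the base axis. Payload 4.2 kg.
Tool frame: the origin (TCP) lies at the very end of the fingers, on their centre line; the grasp point (between the pads) lies 19 mm behind it; z points along the fingers, y is the direction in which the jaws open and shut (so a half turn about z gives the same grasp; the last joint's range is limited). The gripper opens to 85 mm and grips with 20 to 120 N. Pads are 22 mm wide; open, the fingers measure 114 mm over their backs; the gripper's body (76 mm by 85 mm) begins 54 mm behind the grasp point. The pads swing forward as they close: fully open they stand 13 mm farther back than shut.
Start: joints at [1.376, 0.385, 0.008, 0, -1.194, -0.259], TCP at [273.956, 561.736, 231.312] pointing down, gripper open.
Joint ranges: [-3.14, 3.14], [-1.21, 2.06], [-1.07, 1.41], [-3.16, 2.05], [-2.99, -0.16], [-3.1, 3.1]. Speed limits (rad/s): [2.79, 2.79, 3.14, 3.14, 3.14, 3.14].

INTERFACE

Orientations are given as a unit quaternion [x, y, z, w].
In Python, from bench import arm, optics, job gives the robot as it stands.
- The arm moves only by the tool send_rows, never from a script. Its argument "steps" is a list that holds one entry, the list of rows, each a list of 5 numbers: the shift along the tool's x, y, z in cm, then the turn about the tool's z in rad, then the opening, from 0 (shut) to 1 (fully open). A call has 1 to 10 rows; each row shifts and turns the pose as measured when the row begins, along the tool's axes as they then stand; what a row does not reach is not made up. A row lasts 1/12 s, in which the tool goes at most 41.7 mm and 7.16 degrees, less where a joint would pass 70% of its speed; a pose out of reach is approached as far as the arm can. A call with a gripper value outside its range is refused whole. The fingers move at their own pace and stop on an object; the grip force is fixed at half the most. Time passes only in rows, so rows that do not move let the fingers close. It gives the time, the measured TCP pose, the force and the opening at its end, in the units of the state.
- arm.read_state(): the state, without advancing time (a new reading comes with each control period).
- optics.get_image(name): name is "scene" or "side" or "wrist"; returns (picture, depth): 400x640x3 uint8, blue, green, red; 400x640 float32, mm along the optical axis (not along the pixel's ray), 0 where there is no reading.
- optics.get_calibration(name): a dict with "K" (3x3 intrinsics, pixels), "rvec" (rotation vector, rad) and "tvec" (3), from world to camera coordinates, as OpenCV has them; the wrist camera has in their place "hand_eye" (4x4, takes a point from camera to tool coordinates, whose origin is the TCP and whose axes are the flange's). Camera axes: x right, y down, z forward; pixel columns grow to the right and rows downward; lengths in mm; the calibration is good to about 2 mm. A picture is of the moment at which its call begins: read the wrist's pose just before it. get_calibration takes no time and is no camera call.
- job.job_done(): hands the job in, once; it reports no verdict.
The state is a dict: "clock": time; "joints": joint angles; "joint_vel": joint speeds; "joint_efforts": joint torques, N m; "position": TCP position; "ee_rot": TCP orientation; "contact_force": force on the tool from outside, world axes, zero at the start; "wrist_torque": the same for the moment, N m; "gripper_width": finger opening in mm.
Only numpy, scipy, OpenCV 4.12 (cv2) and the standard library are available. Lean on these libraries where they do the work, as an engineer would, in place of code of your own. Each camera call takes 0.05 s, during which the arm holds its last target. There are 200 camera calls.

## Working session

There is one attempt and no reset: what is moved stays moved. The work goes in short steps, Python scripts to look and compute and a tool call to move; the robot and the scene stay as the last step left them, time stands still between calls to the robot, and variables do not carry over. Pictures are saved under pics/ and viewed, about 8 in all and at most 12, crops included, and the job is handed in when it is done.

Besides the shell and the picture viewer there is one more tool, called by a JSON object that holds its "api" and its "payload", one argument or row to a line. send_rows: Moves the arm, as the interface text tells. Its arguments: {"type":"object","properties":{"steps":{"type":"array","items":{"type":"array","items":{"type":"array","items":{"type":"number"}}}}},"required":["steps"]}

```bash
mkdir -p pics; ls; python3 - <<'E'
from bench import arm, optics, job
import cv2, numpy as np
s=arm.read_state(); print(s)
for n in ["scene","side","wrist"]:
    im,d=optics.get_image(n); cv2.imwrite(f"pics/{n}0.png",im); np.save(f"pics/{n}0.npy",d)
    c=optics.get_calibration(n); print(n,c)
E
```

```text
pics
{'clock': 0.0, 'joints': array([ 1.37562460e+00,  3.85549715e-01,  6.59215630e-03, -5.37489966e-04,
       -1.19397288e+00, -2.58628722e-01]), 'joint_vel': array([-1.11342822e-03, -4.01897593e-04,  1.62278282e-05,  9.75294330e-04,
        1.90399489e-03, -3.54387104e-05]), 'joint_efforts': array([ 3.02531262e-04, -3.92289877e+01,  1.88405067e+01,  4.18635651e+00,
       -4.48429899e-03,  1.32096710e-05]), 'position': array([273.68852883, 561.22508551, 230.20681615]), 'ee_rot': array([ 9.74345499e-01, -2.25054765e-01, -2.15807539e-04,  1.07444364e-03]), 'contact_force': array([ 0.31115149, -0.2026135 , -0.38331034]), 'wrist_torque': array([ 0.05459628, -0.02823738, -0.01478487]), 'gripper_width': 85.1375898047286}
scene {'K': array([[407.96977496,   0.        , 319.00780918],
       [  0.        , 407.96977496, 201.85989612],
       [  0.        ,   0.        ,   1.        ]]), 'rvec': array([ 2.01658865, -0.88861662,  0.50347825]), 'tvec': array([-382.80513561,  287.75714237,  936.63692025])}
side {'K': array([[399.78130145,   0.        , 317.15539834],
       [  0.        , 399.78130145, 194.15817794],
       [  0.        ,   0.        ,   1.        ]]), 'rvec': array([ 0.27476577, -2.77826739,  1.2501807 ]), 'tvec': array([ 487.86396643,  202.41346005, 1121.8044572 ])}
wrist {'K': array([[353.21311212,   0.        , 323.76164534],
       [  0.        , 353.21311212, 204.11174778],
       [  0.        ,   0.        ,   1.        ]]), 'hand_eye': array([[ 1.49294018e-04, -9.58360078e-01, -2.85562494e-01,
         7.28582254e+01],
       [ 9.99999964e-01,  7.89662061e-05,  2.57792793e-04,
         6.87023880e-01],
       [-2.24508535e-04, -2.85562522e-01,  9.58360055e-01,
        -1.43334569e+02],
       [ 0.00000000e+00,  0.00000000e+00,  0.00000000e+00,
         1.00000000e+00]])}
```

View pics/scene0.png

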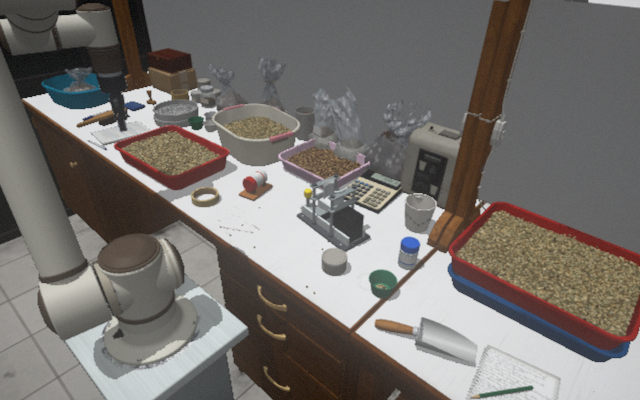

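View pics/side0.png

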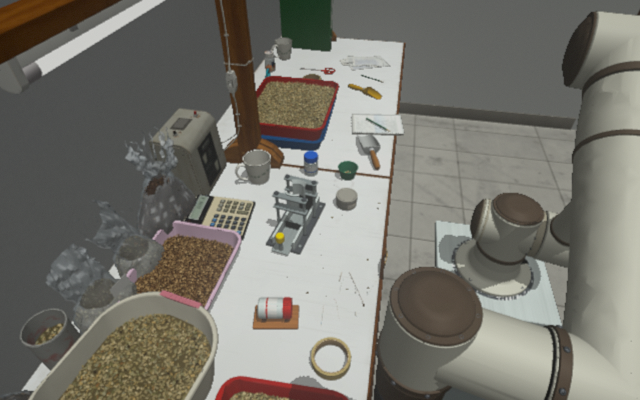

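Scene: the red-capped reference is at (256,182), the knob at (308,192), the feeder at (335,215), and the blue-capped sample at (408,252). In the side view they are at (275,308), (280,240), (297,210) and (311,160).

```bash
cat > h.py <<'E'
import numpy as np, cv2
from scipy.spatial.transform import Rotation as R
from bench import arm, optics
def T_wc(n,s=None):
    """camera->world 4x4"""
    c=optics.get_calibration(n); T=np.eye(4)
    if n=="wrist":
        T[:3,:3]=R.from_quat(s["ee_rot"]).as_matrix(); T[:3,3]=s["position"]; return c["K"],T@c["hand_eye"]
    M=R.from_rotvec(c["rvec"]).as_matrix(); T[:3,:3]=M.T; T[:3,3]=-M.T@c["tvec"]; return c["K"],T
def cloud(K,T,d):
    v,u=np.indices(d.shape); P=np.stack([(u-K[0,2])/K[0,0]*d,(v-K[1,2])/K[1,1]*d,d],-1)
    W=P@T[:3,:3].T+T[:3,3]; W[d<=0]=np.nan; return W
def onplane(K,T,u,v,z):
    r=T[:3,:3]@np.array([(u-K[0,2])/K[0,0],(v-K[1,2])/K[1,1],1]); return T[:3,3]+r*(z-T[2,3])/r[2]
def blobs(im,col,amin=25):
    h=cv2.cvtColor(im,cv2.COLOR_BGR2HSV); H,S,V=h[...,0].astype(int),h[...,1],h[...,2]
    m={"red":((H<8)|(H>172))&(S>150)&(V>60),"blue":(H>105)&(H<125)&(S>150)&(V>60),"yellow":(H>22)&(H<34)&(S>150)&(V>100)}[col]
    n,l,st,ce=cv2.connectedComponentsWithStats(m.astype(np.uint8))
    return [(l==i,st[i],ce[i]) for i in range(1,n) if st[i,4]>=amin]
def grab(n,name):
    s=arm.read_state(); im,d=optics.get_image(n); cv2.imwrite(f"pics/{name}.png",im); np.save(f"pics/{name}.npy",d)
    return im,d,s
E
python3 - <<'E'
from h import *
for n in ["scene","side"]:
    im=cv2.imread(f"pics/{n}0.png"); d=np.load(f"pics/{n}0.npy"); K,T=T_wc(n); W=cloud(K,T,d)
    for c in ["red","blue","yellow"]:
        for m,st,ce in blobs(im,c):
            if st[4]>900: continue
            P=W[m]; print(n,c,st[:4],ce.round(1),"med",np.nanmedian(P,0).round(0),"lo",np.nanpercentile(P,5,0).round(0),"hi",np.nanpercentile(P,95,0).round(0))
    # white canister body & feeder: points above desk in region
    x,y,z=W[...,0],W[...,1],W[...,2]
    m=(z>130)&(z<165)&(x>350)&(x<800)&(abs(y)<250)
    if m.any(): print("high",W[m].mean(0).round(0), cv2.minAreaRect(W[m][:,:2].astype(np.float32)))
    m=(z>3)&(z<14)&(x>350)&(x<750)&(y>150)&(y<400); print("low",m.sum(),np.median(W[m],0) if m.any() else 0)
E
```

```text
scene red [174 127  55  32] [199.5 139.7] med [585. 660.  64.] lo [577. 462.  50.] hi [594. 805.  72.]
scene red [115 143  43  29] [136.6 159.1] med [327. 651.  70.] lo [321. 539.  65.] hi [333. 796.  73.]
scene red [457 258 183  83] [576.6 310.8] med [ 565. -738.  117.] lo [ 561. -811.  112.] hi [ 678. -500.  120.]
scene blue [402 238  17  10] [410.2 242.5] med [ 583. -316.   80.] lo [ 565. -334.   78.] hi [ 601. -298.   82.]
high [571. -57. 147.] ((573.8726196289062, -54.584922790527344), (104.65979766845703, 101.50122833251953), 81.55615234375)
low 700 [517.68598454 265.4384793    6.56475788]
side red [256  77  62  20] [279.8  81.8] med [ 837. -802.  111.] lo [ 689. -811.  101.] hi [ 883. -658.  118.]
side red [259 103  73  28] [297.  123.8] med [ 661. -419.  117.] lo [ 564. -573.  114.] hi [ 783. -411.  120.]
side red [283 298   8  16] [286.9 305.5] med [516. 276.  67.] lo [508. 257.  58.] hi [524. 288.  72.]
side red [216 377  78  23] [251.6 387.2] med [547. 467.  65.] lo [469. 457.  41.] hi [594. 500.  71.]
side blue [262 136  41   6] [280.9 138.5] med [ 737. -428.   53.] lo [ 659. -512.   -0.] hi [ 807. -419.   57.]
side blue [305 151  12   8] [310.4 154.9] med [ 584. -312.   79.] lo [ 566. -332.   76.] hi [ 601. -296.   82.]
side yellow [276 233   8  10] [279.5 236.9] med [590.  72.  74.] lo [581.  59.  60.] hi [599.  78.  77.]
high [571. -50. 147.] ((571.8049926757812, -53.23196029663086), (104.3023452758789, 101.2211685180664), 80.81688690185547)
low 845 [515.07087254 296.53973885   9.02247184]
```

{"api": "send_rows", "payload": {
  "steps": [
    [[3.7,1.7,0,0,1],[3.7,1.7,0,0,1],[3.7,1.7,0,0,1],[3.7,1.7,0,0,1],[3.7,1.7,0,0,1],[3.7,1.7,0,0,1],[3.7,1.7,0,0,1],[3.7,1.7,0,0,1],[3.7,1.7,0,0,1],[3.7,1.7,0,0,1]]
  ]
}}

```text
clock: 0.98
position: [534.2, 243.4, 226.6]
ee_rot: [0.976, -0.217, -0.002, 0.003]
contact_force: [0.7, 0.8, -0.5]
gripper_width: 85.6
```

```bash
python3 - <<'E'
from h import *
im,d,s=grab("wrist","w1"); print(s["position"],s["ee_rot"],s["clock"])
K,T=T_wc("wrist",s); W=cloud(K,T,d); np.save("pics/w1W.npy",W)
for c in ["red","blue","yellow"]:
    for m,st,ce in blobs(im,c):
        P=W[m]; print(c,st,ce.round(1),"med",np.nanmedian(P,0).round(0),"lo",np.nanpercentile(P,3,0).round(0),"hi",np.nanpercentile(P,97,0).round(0))
E
```

```text
[534.20669194 243.38006078 226.56703076] [ 0.97608994 -0.21734172 -0.00163367  0.0028888 ] 0.9833
red [289 179  44  43 819] [312.7 202.4] med [522. 257.  68.] lo [514. 243.  11.] hi [531. 278.  71.]
red [   0  229  151   88 2469] [ 76.9 259.7] med [583. 467.  70.] lo [496. 452.  42.] hi [601. 543.  72.]
yellow [487   4  32  32 809] [502.1  19.7] med [594.  65.  76.] lo [585.  23.  15.] hi [604.  76.  78.]
```

View pics/w1.png

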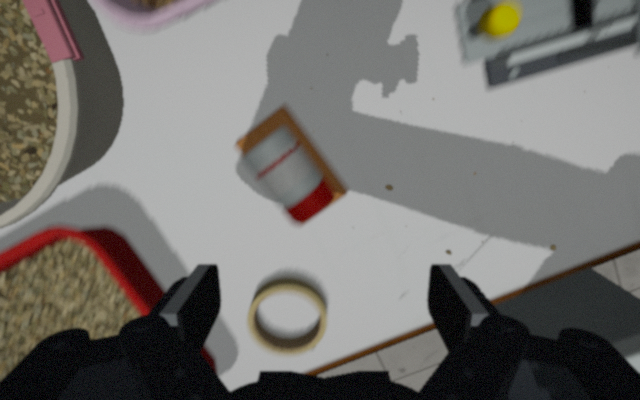

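The wrist view shows the reference in its rest, with its axis running from about (275,147) to the red cap at (312,205). The cap points towards the robot. The knob is at (502,20).

```bash
python3 - <<'E'
from h import *
W=np.load("pics/w1W.npy"); im=cv2.imread("pics/w1.png")
x,y,z=W[...,0],W[...,1],W[...,2]; reg=(x>430)&(x<680)&(y>180)&(y<350)
m=reg&(z>55)&(z<80); P=W[m]; print(m.sum(), "ztop",np.percentile(P[:,2],[50,90,98]))
for lo,hi,nm in [(58,66,'can'),(4,14,'board'),(63,80,'ridge')]:
    mm=(reg&(z>lo)&(z<hi)).astype(np.uint8); n,l,st,ce=cv2.connectedComponentsWithStats(mm)
    i=1+np.argmax(st[1:,4]); Q=W[l==i][:,:2].astype(np.float32); print(nm,st[i],cv2.minAreaRect(Q))
    Q0=Q-Q.mean(0); U,S,V=np.linalg.svd(Q0,full_matrices=False); t=Q0@V[0]; print(Q.mean(0),V[0],np.degrees(np.arctan2(V[0,1],V[0,0])),t.min(),t.max())
d=np.nanmedian(z[(x>400)&(x<480)&(y>150)&(y<220)]); print("desk z",d)
from bench import arm
E
```

```text
4366 ztop [67.73427577 70.57769159 71.38285554]
can [264 135  66  75 863] ((551.0624389648438, 257.1797790527344), (79.67081451416016, 13.988133430480957), 12.441267013549805)
[552.3685 255.6732] [-0.9800439  -0.19878136] -168.53429 -38.784496 40.767117
board [ 233  109  114  105 2295] ((547.7613525390625, 272.794677734375), (112.14501953125, 66.33653259277344), 11.249357223510742)
[568.21954 261.85135] [-0.8673938 -0.4976224] -150.15718 -50.31362 74.15211
ridge [ 244  138   82   90 3466] ((547.63623046875, 272.691162109375), (80.16829681396484, 37.3402214050293), 11.2698335647583)
[549.13837 271.7763 ] [-0.9815192 -0.1913635] -168.96762 -38.82534 41.428123
desk z 0.43865802764909745
```

{"api": "send_rows", "payload": {
  "steps": [
    [[0,0,1,-0.106,1],[0,0,1,-0.106,1],[0,0,1,-0.106,1],[0,0,1,-0.106,1],[0,0,1,-0.106,1],[0,0,1,-0.106,1]]
  ]
}}

```text
clock: 1.53
position: [541.6, 231.7, 164.5]
ee_rot: [0.995, 0.104, -0.001, 0.003]
contact_force: [-0.2, 0.2, -0.7]
gripper_width: 85.5
```

```bash
cat >> h.py <<'E'
def go(xyz,yaw,grip=1,show=True):
    """print tool-axis shift in cm and turn (tool z) to reach a world TCP target/yaw (deg) of tool x"""
    s=arm.read_state(); M=R.from_quat(s["ee_rot"]).as_matrix(); p=s["position"]
    dl=M.T@(np.array(xyz,float)-p)/10; y0=np.degrees(np.arctan2(M[1,0],M[0,0]))
    dy=(yaw-y0+180)%360-180
    print("t",round(s["clock"],2),"pos",p.round(1),"yaw",y0.round(1),"w",round(s["gripper_width"],1),"F",s["contact_force"].round(1),"q6",s["joints"][5].round(2),"tilt",np.degrees(np.arccos(-M[2,2])).round(2))
    print("shift cm",dl.round(2),"turn",round(-np.radians(dy),3))
E
python3 -c "
from h import *
go([510.4,265.3,100],11.26)"
```

```text
t 1.53 pos [541.6 231.7 164.5] yaw 11.9 w 85.5 F [-0.2  0.2 -0.7] q6 1.1 tilt 0.36
shift cm [-2.34 -3.96  6.43] turn 0.011
```

{"api": "send_rows", "payload": {
  "steps": [
    [[-1.2,-2.0,1,0.01,1],[-1.2,-2.0,1,0,1],[0,0,1.5,0,1],[0,0,1,0,1],[0,0,0,0,1]]
  ]
}}

```text
clock: 1.95
position: [507.2, 265.2, 113.7]
ee_rot: [0.995, 0.099, -0.004, 0.005]
contact_force: [-0.9, -0.4, -0.4]
gripper_width: 85.3
```

```bash
python3 -c "
from h import *
go([510.4,265.3,22],11.26)"
```

```text
t 1.95 pos [507.2 265.2 113.7] yaw 11.4 w 85.3 F [-0.9 -0.4 -0.4] q6 1.0 tilt 0.7
shift cm [ 0.4  -0.02  9.16] turn 0.002
```

{"api": "send_rows", "payload": {
  "steps": [
    [[0.2,0,2.3,0,1],[0.2,0,2.3,0,1],[0,0,2.3,0,1],[0,0,2.2,0,1],[0,0,0,0,1],[0,0,0,0,0],[0,0,0,0,0],[0,0,0,0,0],[0,0,0,0,0],[0,0,0,0,0]]
  ]
}}

```text
clock: 2.78
position: [518.0, 267.4, 27.9]
ee_rot: [0.995, 0.099, 0.002, 0.001]
contact_force: [0.0, -0.5, -1.4]
gripper_width: 48.3
```

```bash
python3 -c "
from h import *
go([510.4,265.3,22],11.26)"
```

```text
t 2.78 pos [518.  267.4  27.9] yaw 11.3 w 48.3 F [ 0.  -0.5 -1.4] q6 1.01 tilt 0.32
shift cm [-0.79  0.05  0.59] turn 0.001
```

{"api": "send_rows", "payload": {
  "steps": [
    [[0,0,-1.5,0,0],[0,0,-1.5,0,0],[0,0,-1.5,0,0],[0,0,-1.5,0,0],[0,0,0,0,0]]
  ]
}}

```text
clock: 3.2
position: [517.3, 267.0, 92.3]
ee_rot: [0.995, 0.099, 0.003, 0.001]
contact_force: [0.1, 1.1, -0.2]
gripper_width: 48.5
```

```bash
python3 - <<'E'
from h import *
go([518,267.4,80],11.26)
a,_,_=grab("scene","s2"); b,_,_=grab("side","d2")
A=cv2.resize(a[120:230,190:330],None,fx=3,fy=3); B=cv2.resize(b[240:350,200:340],None,fx=3,fy=3)
cv2.imwrite("pics/c2.png",np.vstack([A,B])[:600] if 0 else np.hstack([A,B])[:, :840][:, :])
i=cv2.imread("pics/c2.png"); cv2.imwrite("pics/c2.png",cv2.resize(i,(800,314)))
E
```

```text
t 3.2 pos [517.3 267.   92.3] yaw 11.3 w 48.5 F [ 0.1  1.1 -0.2] q6 1.01 tilt 0.32
shift cm [ 0.07 -0.02  1.23] turn 0.001
```

View pics/c2.png

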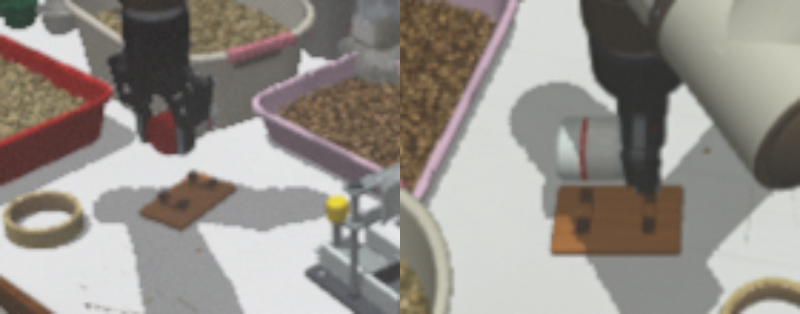

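The reference is held horizontally, as gripped. The rest has four small dark blocks as its saddles. I'll use a saddle edge as a brace to tip the canister, so I'm measuring the saddles and the tape first.

```bash
python3 - <<'E'
from h import *
a=np.radians(191.26); e=np.array([np.cos(a),np.sin(a)]); n=np.array([-e[1],e[0]])
for nm,f in [("scene","s2"),("side","d2")]:
    K,T=T_wc(nm); W=cloud(K,T,np.load(f"pics/{f}.npy")); im=cv2.imread(f"pics/{f}.png")
    P=W-[547.7,272.7,0]; u=P[...,:2]@e; v=P[...,:2]@n; z=W[...,2]
    m=(abs(u)<58)&(abs(v)<35)&(z>13)&(z<45)&(im.max(2)<75)
    for sx in(-1,1):
        for sv in(-1,1):
            k=m&(u*sx>0)&(v*sv>0)
            if k.sum()>3: print(nm,sx,sv,k.sum(),"u",np.percentile(u[k],[5,50,95]).round(0),"v",np.percentile(v[k],[5,50,95]).round(0),"z",np.percentile(z[k],[5,50,95]).round(0))
W=np.load("pics/w1W.npy");m=(W[...,2]>18)&(W[...,2]<30)&(W[...,0]>340)&(W[...,0]<500)&(W[...,1]>200)&(W[...,1]<380)
print("tape",m.sum(),np.percentile(W[m],[2,50,98],axis=0).round(0))
# canister tilt in hand
W=cloud(*T_wc("side"),np.load("pics/d2.npy")); P=W-[547.7,272.7,0];u=P[...,:2]@e;v=P[...,:2]@n
m=(abs(u)<60)&(abs(v)<20)&(W[...,2]>105)&(W[...,2]<160)
for lo in range(-60,20,10):
    k=m&(u>lo)&(u<lo+10)
    if k.sum()>3: print(lo,k.sum(),"zmax",np.percentile(W[k][:,2],95).round(1))
E
```

```text
side -1 -1 16 u [-32. -28. -24.] v [-22. -18. -12.] z [21. 24. 27.]
side -1 1 11 u [-30. -27. -25.] v [ 9. 13. 17.] z [21. 24. 26.]
side 1 -1 16 u [25. 28. 32.] v [-22. -19. -12.] z [21. 25. 27.]
side 1 1 7 u [25. 28. 30.] v [ 8. 11. 11.] z [21. 25. 26.]
tape 1322 [[352. 310.  18.]
 [403. 338.  25.]
 [440. 379.  27.]]
-40 54 zmax 135.6
-30 57 zmax 135.2
-20 63 zmax 135.4
-10 57 zmax 135.3
0 64 zmax 135.5
10 9 zmax 134.0
```

{"api": "send_rows", "payload": {
  "steps": [
    [[-3,0.3,0,0,0],[-3,0.3,0,0,0],[-3,0.2,0,0,0],[-1.5,0,2,0,0],[0,0,2,0,0],[0,0,0,0,0]]
  ]
}}

```text
clock: 3.8
position: [407.7, 232.9, 43.2]
ee_rot: [0.995, 0.096, -0.003, 0.004]
contact_force: [0.4, 0.0, -1.2]
gripper_width: 48.3
```

```bash
cat >> h.py <<'E'
A_=np.radians(191.26); E_=np.array([np.cos(A_),np.sin(A_)]); N_=np.array([-E_[1],E_[0]])
def rest(u,v,z,yaw=11.26):
    p=arm.read_state()["position"][:2]-[547.7,272.7]; print("now u,v",(p@E_).round(1),(p@N_).round(1))
    go([*(np.array([547.7,272.7])+u*E_+v*N_),z],yaw)
E
python3 -c "
from h import *
rest(130,8,14)"
```

```text
now u,v 145.1 11.7
t 3.8 pos [407.7 232.9  43.2] yaw 11.0 w 48.3 F [ 0.4  0.  -1.2] q6 0.89 tilt 0.53
shift cm [ 1.53 -0.4   2.91] turn -0.004
```

{"api": "send_rows", "payload": {
  "steps": [
    [[0,-0.2,1.4,0,0],[0.3,0,1.4,0,0],[0.3,0,0,0,0],[0.3,0,0,0,0],[0,0,0,0,0]]
  ]
}}

```text
clock: 4.22
position: [416.5, 236.0, 13.9]
ee_rot: [0.995, 0.097, -0.004, 0.006]
contact_force: [0.1, -0.5, -0.8]
gripper_width: 48.7
```

```bash
python3 -c "
from h import *
rest(126,8,13)"
```

```text
now u,v 135.9 10.4
t 4.22 pos [416.5 236.   13.9] yaw 11.1 w 48.7 F [ 0.1 -0.5 -0.8] q6 0.9 tilt 0.79
shift cm [ 0.99 -0.24  0.07] turn -0.003
```

{"api": "send_rows", "payload": {
  "steps": [
    [[0.5,0,0,0,0],[0.5,0,0,0,0],[0.4,0,0,0,0],[0.4,0,0,0,0]]
  ]
}}

```text
clock: 4.55
position: [428.7, 236.1, 14.6]
ee_rot: [0.995, 0.096, -0.011, 0.009]
contact_force: [-20.1, 5.7, 6.0]
gripper_width: 48.5
```

```bash
python3 -c "
from h import *
rest(126,8,13)"
```

```text
now u,v 123.9 12.7
t 4.55 pos [428.7 236.1  14.6] yaw 11.0 w 48.5 F [-20.1   5.7   6. ] q6 0.93 tilt 1.64
shift cm [-0.21 -0.47  0.16] turn -0.004
```

{"api": "send_rows", "payload": {
  "steps": [
    [[0.6,-0.1,-0.6,0,0],[0.5,-0.1,-0.6,0,0],[0.5,-0.1,-0.6,0,0],[0.5,0,-0.6,0,0]]
  ]
}}

```text
clock: 4.88
position: [442.7, 239.2, 36.8]
ee_rot: [0.995, 0.095, -0.02, 0.014]
contact_force: [-0.5, -0.3, -0.6]
gripper_width: 48.6
```

```bash
cat >> h.py <<'E'
def tilt(nm="side"):
    """side-view cloud of held canister near tool: print height profile along rest u"""
    s=arm.read_state(); im,d=optics.get_image(nm); W=cloud(*T_wc(nm),d); p=s["position"]-[547.7,272.7,0]
    u0,v0=p[:2]@E_,p[:2]@N_; P=W-[547.7,272.7,0]; u=P[...,:2]@E_-u0; v=P[...,:2]@N_-v0; z=W[...,2]-s["position"][2]
    for lo in range(-90,-10,8):
        k=(u>lo)&(u<lo+8)&(abs(v)<20)&(z<60)&(W[...,2]>12)
        if k.sum()>3: print(lo+4,k.sum(),"ztop rel tcp",np.percentile(z[k],95).round(1))
    return im
E
python3 -c "
from h import *
rest(115,8,36)
cv2.imwrite('pics/d3.png',tilt())"
```

```text
now u,v 109.5 12.4
t 4.88 pos [442.7 239.2  36.8] yaw 10.9 w 48.6 F [-0.5 -0.3 -0.6] q6 0.95 tilt 2.76
shift cm [-0.55 -0.44  0.09] turn -0.006
-86 12 ztop rel tcp -11.3
-78 30 ztop rel tcp -9.6
-70 39 ztop rel tcp 39.2
-62 45 ztop rel tcp 40.1
-54 47 ztop rel tcp 41.6
-46 46 ztop rel tcp 42.6
-38 41 ztop rel tcp 41.6
-30 55 ztop rel tcp 42.5
-22 29 ztop rel tcp 43.1
```

{"api": "send_rows", "payload": {
  "steps": [
    [[0,-0.2,-2.5,0,0],[0,-0.2,-2.5,0,0],[2.5,-0.2,0,0,0],[2.5,-0.2,0,0,0],[1.5,-0.2,0,0,0],[0,0,0,0,0]]
  ]
}}

```text
clock: 5.43
position: [513.9, 265.2, 92.0]
ee_rot: [0.995, 0.095, -0.014, 0.01]
contact_force: [-0.3, 0.2, -0.8]
gripper_width: 48.4
```

```bash
python3 -c "
from h import *
rest(31,0,30)
print(R.from_quat(arm.read_state()['ee_rot']).as_matrix()[:,2])"
```

```text
now u,v 34.6 0.8
t 5.43 pos [513.9 265.2  92. ] yaw 10.9 w 48.4 F [-0.3  0.2 -0.8] q6 1.01 tilt 1.99
shift cm [ 0.55 -0.19  6.18] turn -0.007
[-0.02642656 -0.02243474 -0.99939898]
```

{"api": "send_rows", "payload": {
  "steps": [
    [[0.5,-0.1,1.5,0,0],[0,-0.1,1.5,0,0],[0,0,1.5,0,0],[0,0,1.2,0,0],[0,0,0,0,0]]
  ]
}}

```text
clock: 5.85
position: [518.8, 266.6, 34.9]
ee_rot: [0.996, 0.093, -0.012, 0.008]
contact_force: [0.3, -1.0, -1.7]
gripper_width: 48.3
```

```bash
python3 -c "
from h import *
rest(31,0,28)"
```

```text
now u,v 29.5 0.3
t 5.85 pos [518.8 266.6  34.9] yaw 10.7 w 48.3 F [ 0.3 -1.  -1.7] q6 1.01 tilt 1.66
shift cm [-0.13 -0.04  0.69] turn -0.01
```

Lower the last bit, release, and then shift about 15 mm towards the cap end so the pads catch only the rim of the cap.

{"api": "send_rows", "payload": {
  "steps": [
    [[0,0,0.6,0,0],[0,0,0.2,0,0],[0,0,0,0,1],[0,0,0,0,1],[0,0,0,0,1],[0,0,0,0,1],[-0.7,0,0,0,1],[-0.7,0,0,0,1],[0,0,0,0,1]]
  ]
}}

```text
clock: 6.6
position: [505.8, 265.1, 31.7]
ee_rot: [0.996, 0.093, -0.008, 0.006]
contact_force: [0.2, -0.5, -0.1]
gripper_width: 85.3
```

```bash
python3 - <<'E'
from h import *
rest(46,0,28)
im,d,s=grab("wrist","w4"); K,T=T_wc("wrist",s); W=cloud(K,T,d); P=W-[547.7,272.7,0]; u=P[...,:2]@E_; v=P[...,:2]@N_; z=W[...,2]
m=(abs(u)<70)&(abs(v)<30)&(z>62)&(z<80); print(m.sum(),np.percentile(u[m],[1,99]),np.median(v[m]),np.percentile(z[m],[50,95]))
E
```

```text
now u,v 42.6 -0.8
t 6.6 pos [505.8 265.1  31.7] yaw 10.7 w 85.3 F [ 0.2 -0.5 -0.1] q6 0.99 tilt 1.17
shift cm [-0.34  0.08  0.37] turn -0.01
27886 [-41.23140828  36.09710317] 0.13240112958936062 [68.71667482 70.94688805]
```

{"api": "send_rows", "payload": {
  "steps": [
    [[-0.2,0,0.4,0,1],[0,0,0,0,0],[0,0,0,0,0],[0,0,0,0,0],[0,0,0,0,0],[0,0,0,0,0],[0,0,-1,0,0],[0,0,-1,0,0],[0,0,-1,0,0],[0,0,0,0,0]]
  ]
}}

```text
clock: 7.48
position: [504.3, 264.5, 60.3]
ee_rot: [0.996, 0.094, -0.009, 0.007]
contact_force: [0.8, 0.7, -0.3]
gripper_width: 46.9
```

```bash
python3 -c "
from h import *
rest(46,0,28)
cv2.imwrite('pics/d4.png',tilt())"
```

```text
now u,v 44.2 -0.5
t 7.48 pos [504.3 264.5  60.3] yaw 10.7 w 46.9 F [ 0.8  0.7 -0.3] q6 0.99 tilt 1.32
shift cm [-0.12  0.01  3.23] turn -0.009
-86 26 ztop rel tcp 38.7
-78 61 ztop rel tcp 40.1
-70 78 ztop rel tcp 40.8
-62 47 ztop rel tcp 41.4
-54 54 ztop rel tcp 41.5
-46 48 ztop rel tcp 40.9
-38 54 ztop rel tcp 41.8
-30 47 ztop rel tcp 41.0
-22 37 ztop rel tcp 41.5
-14 19 ztop rel tcp -34.3
```

{"api": "send_rows", "payload": {
  "steps": [
    [[-2.8,0.2,0,0,0],[-2.8,0.2,0,0,0],[-2.8,0.2,0,0,0],[-1,0,0,0,0],[0,0,1.5,0,0],[0,0,1.5,0,0],[0,0,0.8,0,0],[0,0,0,0,0]]
  ]
}}

```text
clock: 8.2
position: [409.3, 240.2, 23.4]
ee_rot: [0.996, 0.093, -0.007, 0.005]
contact_force: [-0.1, -0.5, -1.1]
gripper_width: 46.7
```

```bash
python3 -c "
from h import *
rest(142,8,13)"
```

```text
now u,v 142.1 4.9
t 8.2 pos [409.3 240.2  23.4] yaw 10.7 w 46.7 F [-0.1 -0.5 -1.1] q6 0.89 tilt 1.02
shift cm [0.03 0.31 1.05] turn -0.01
```

{"api": "send_rows", "payload": {
  "steps": [
    [[-0.6,0.2,0.3,0,0],[0,0,0.6,0,0],[0,0,0.3,0,0],[0.4,0,0,0,0],[0.4,0,0,0,0],[0.4,0,0,0,0],[0.4,0,0,0,0]]
  ]
}}

```text
clock: 8.78
position: [410.1, 234.9, 8.9]
ee_rot: [0.995, 0.093, -0.018, 0.011]
contact_force: [-15.5, 3.0, 3.0]
gripper_width: 46.8
```

```bash
python3 -c "
from h import *
rest(142,8,13);tilt()"
```

```text
now u,v 142.3 10.2
t 8.78 pos [410.1 234.9   8.9] yaw 10.7 w 46.8 F [-15.5   3.    3. ] q6 0.91 tilt 2.42
shift cm [ 0.01 -0.21 -0.42] turn -0.01
-86 13 ztop rel tcp 40.1
-78 44 ztop rel tcp 42.2
-70 49 ztop rel tcp 42.2
-62 39 ztop rel tcp 42.1
-54 38 ztop rel tcp 41.8
-46 51 ztop rel tcp 42.6
-38 40 ztop rel tcp 41.7
-30 39 ztop rel tcp 41.0
-22 42 ztop rel tcp 42.0
-14 9 ztop rel tcp 39.9
```

{"api": "send_rows", "payload": {
  "steps": [
    [[1.0,0,-0.4,0,0],[1.2,0,-0.4,0,0],[1.2,0,-0.4,0,0]]
  ]
}}

```text
clock: 9.08
position: [411.4, 230.1, 13.4]
ee_rot: [0.994, 0.096, -0.051, 0.024]
contact_force: [-41.9, 17.7, 10.6]
gripper_width: 46.6
```

```bash
python3 -c "
from h import *
rest(142,8,13);tilt()"
```

```text
now u,v 142.0 15.2
t 9.08 pos [411.4 230.1  13.4] yaw 10.9 w 46.6 F [-41.9  17.7  10.6] q6 0.97 tilt 6.5
shift cm [-0.   -0.72  0.01] turn -0.006
-86 24 ztop rel tcp 37.3
-78 37 ztop rel tcp 37.0
-70 47 ztop rel tcp 37.9
-62 34 ztop rel tcp 37.5
-54 36 ztop rel tcp 38.8
-46 40 ztop rel tcp 39.2
-38 48 ztop rel tcp 40.0
-30 41 ztop rel tcp 38.7
-22 16 ztop rel tcp 40.9
```

{"api": "send_rows", "payload": {
  "steps": [
    [[-1,0.5,0,0,0],[0,0.5,-2,0,0],[0,0.5,-2,0,0],[0,0,-1.2,0,0],[0,0,0,0,0],[0,0,0,0,0],[0,0,0,0,0]]
  ]
}}

```text
clock: 9.72
position: [407.9, 219.0, 68.7]
ee_rot: [0.993, 0.099, -0.054, 0.025]
contact_force: [-0.3, -0.4, -1.4]
gripper_width: 46.6
```

```bash
python3 -c "
from h import *
rest(142,20,66);tilt();print(R.from_quat(arm.read_state()['ee_rot']).as_matrix()[:,2])"
```

```text
now u,v 147.5 25.3
t 9.72 pos [407.9 219.   68.7] yaw 11.2 w 46.6 F [-0.3 -0.4 -1.4] q6 0.98 tilt 6.82
shift cm [ 0.58 -0.54  0.19] turn -0.001
-86 37 ztop rel tcp 33.0
-78 39 ztop rel tcp 33.2
-70 52 ztop rel tcp 34.8
-62 40 ztop rel tcp 35.6
-54 38 ztop rel tcp 36.9
-46 53 ztop rel tcp 37.5
-38 40 ztop rel tcp 38.8
-30 48 ztop rel tcp 39.0
-22 13 ztop rel tcp 38.4
[-0.10340413 -0.06024268 -0.99281338]
```

{"api": "send_rows", "payload": {
  "steps": [
    [[0,0,0,0,0.45],[0,0,0,0,0.5],[0,0,0,0,0.5],[0,0,0,0,0.52],[0,0,0,0,0.52]]
  ]
}}

```text
clock: 10.18
position: [406.5, 217.5, 65.5]
ee_rot: [0.993, 0.098, -0.057, 0.027]
contact_force: [-0.1, 0.3, -2.0]
gripper_width: 47.0
```

```bash
python3 -c "
from h import *
rest(142,20,66);tilt()"
```

```text
now u,v 149.3 26.6
t 10.18 pos [406.5 217.5  65.5] yaw 11.1 w 47.0 F [-0.1  0.3 -2. ] q6 0.98 tilt 7.23
shift cm [ 0.71 -0.65 -0.16] turn -0.002
-86 39 ztop rel tcp 31.4
-78 40 ztop rel tcp 33.1
-70 39 ztop rel tcp 33.7
-62 50 ztop rel tcp 35.3
-54 37 ztop rel tcp 36.1
-46 39 ztop rel tcp 36.9
-38 52 ztop rel tcp 37.2
-30 41 ztop rel tcp 38.5
-22 16 ztop rel tcp 38.2
```

{"api": "send_rows", "payload": {
  "steps": [
    [[0,0,-0.07,0,0.53],[0,0,-0.07,0,0.535],[0,0,-0.07,0,0.54],[0,0,-0.07,0,0.545]]
  ]
}}

```text
clock: 10.57
position: [406.6, 217.6, 68.2]
ee_rot: [0.993, 0.098, -0.057, 0.027]
contact_force: [-0.3, 0.3, -0.3]
gripper_width: 47.0
```

```bash
python3 -c "
from h import *
rest(142,20,66);tilt()"
```

```text
now u,v 149.1 26.5
t 10.57 pos [406.6 217.6  68.2] yaw 11.1 w 47.0 F [-0.3  0.3 -0.3] q6 0.98 tilt 7.28
shift cm [ 0.73 -0.65  0.1 ] turn -0.002
-86 39 ztop rel tcp 32.3
-78 38 ztop rel tcp 32.7
-70 38 ztop rel tcp 33.8
-62 51 ztop rel tcp 34.6
-54 39 ztop rel tcp 35.8
-46 39 ztop rel tcp 37.4
-38 54 ztop rel tcp 37.9
-30 38 ztop rel tcp 39.0
-22 16 ztop rel tcp 37.8
```

{"api": "send_rows", "payload": {
  "steps": [
    [[0,0,-0.03,0,0.55],[0,0,-0.03,0,0.55],[0,0,-0.03,0,0.555],[0,0,-0.03,0,0.555]]
  ]
}}

```text
clock: 10.95
position: [407.0, 217.9, 69.9]
ee_rot: [0.993, 0.098, -0.057, 0.027]
contact_force: [-0.6, -0.5, -1.4]
gripper_width: 47.8
```

```bash
python3 -c "
from h import *
rest(142,20,66);tilt()"
```

```text
now u,v 148.7 26.3
t 10.95 pos [407.  217.9  69.9] yaw 11.1 w 47.8 F [-0.6 -0.5 -1.4] q6 0.98 tilt 7.22
shift cm [ 0.71 -0.64  0.28] turn -0.002
-86 40 ztop rel tcp 31.4
-78 47 ztop rel tcp 33.2
-70 39 ztop rel tcp 33.4
-62 50 ztop rel tcp 34.8
-54 42 ztop rel tcp 36.2
-46 40 ztop rel tcp 36.4
-38 51 ztop rel tcp 37.4
-30 41 ztop rel tcp 38.5
-22 13 ztop rel tcp 38.2
```

{"api": "send_rows", "payload": {
  "steps": [
    [[0,0,0.05,0,0.56],[0,0,0,0,0.56],[0,0,0,0,0.565]]
  ]
}}

```text
clock: 11.25
position: [407.0, 217.9, 69.5]
ee_rot: [0.993, 0.098, -0.057, 0.027]
contact_force: [0.7, -0.0, -1.1]
gripper_width: 48.6
```

```bash
python3 -c "
from h import *
rest(142,20,66);tilt()"
```

```text
now u,v 148.7 26.3
t 11.25 pos [407.  217.9  69.5] yaw 11.1 w 48.6 F [ 0.7 -0.  -1.1] q6 0.98 tilt 7.21
shift cm [ 0.71 -0.64  0.24] turn -0.002
-86 38 ztop rel tcp 30.2
-78 46 ztop rel tcp 31.1
-70 38 ztop rel tcp 32.8
-62 50 ztop rel tcp 34.9
-54 38 ztop rel tcp 35.8
-46 38 ztop rel tcp 35.4
-38 51 ztop rel tcp 36.6
-30 37 ztop rel tcp 37.8
-22 13 ztop rel tcp 38.2
```

{"api": "send_rows", "payload": {
  "steps": [
    [[0,0,0,0,0.568],[0,0,0,0,0.568],[0,0,0,0,0.571],[0,0,0,0,0.571]]
  ]
}}

```text
clock: 11.63
position: [406.9, 217.8, 69.3]
ee_rot: [0.993, 0.098, -0.057, 0.027]
contact_force: [0.3, 0.1, -1.1]
gripper_width: 48.9
```

```bash
python3 -c "
from h import *
rest(142,20,66);tilt()"
```

```text
now u,v 148.8 26.4
t 11.63 pos [406.9 217.8  69.3] yaw 11.1 w 48.9 F [ 0.3  0.1 -1.1] q6 0.98 tilt 7.22
shift cm [ 0.71 -0.65  0.22] turn -0.002
-86 39 ztop rel tcp 28.9
-78 44 ztop rel tcp 29.7
-70 42 ztop rel tcp 31.1
-62 52 ztop rel tcp 32.6
-54 38 ztop rel tcp 35.2
-46 40 ztop rel tcp 35.0
-38 51 ztop rel tcp 37.6
-30 40 ztop rel tcp 38.3
-22 13 ztop rel tcp 40.0
```

{"api": "send_rows", "payload": {
  "steps": [
    [[0,0,0,0,0.573],[0,0,0,0,0.573],[0,0,0,0,0.575],[0,0,0,0,0.575]]
  ]
}}

```text
clock: 12.02
position: [407.0, 217.9, 69.4]
ee_rot: [0.993, 0.098, -0.057, 0.027]
contact_force: [-0.2, -0.3, 0.1]
gripper_width: 49.3
```

```bash
python3 -c "
from h import *
rest(142,20,66);tilt()"
```

```text
now u,v 148.7 26.2
t 12.02 pos [407.  217.9  69.4] yaw 11.1 w 49.3 F [-0.2 -0.3  0.1] q6 0.98 tilt 7.2
shift cm [ 0.7  -0.64  0.23] turn -0.002
-70 37 ztop rel tcp -18.1
-62 54 ztop rel tcp -6.8
-54 40 ztop rel tcp 2.9
-46 44 ztop rel tcp 11.1
-38 57 ztop rel tcp 23.7
-30 44 ztop rel tcp 31.6
-22 16 ztop rel tcp 32.4
```

```bash
python3 -c "
from h import *
b,_,_=grab('side','d5'); a,_,_=grab('scene','s5')
A=cv2.resize(a[110:240,140:300],(492,400)); B=cv2.resize(b[230:400,200:400],(470,400)); cv2.imwrite('pics/c5.png',cv2.resize(np.hstack([A,B]),(800,333)))"
```

```text
(no output)
```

View pics/c5.png

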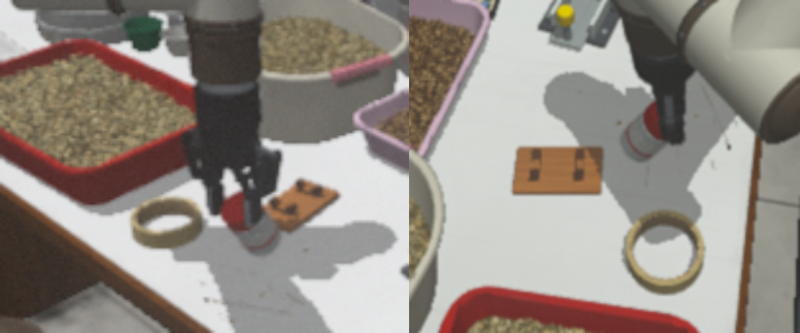

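The canister has swung down to about 55° and is still held between the fingers. I'll let it swing one more row and then clamp.

{"api": "send_rows", "payload": {
  "steps": [
    [[0,0,0,0,0.573],[0,0,0,0,0.45],[0,0,0,0,0.4],[0,0,0,0,0.4]]
  ]
}}

```text
clock: 12.5
position: [407.0, 217.9, 69.4]
ee_rot: [0.993, 0.098, -0.057, 0.027]
contact_force: [-0.5, 0.3, -1.6]
gripper_width: 46.7
```

```bash
cat >> h.py <<'E'
def prof(nm="side"):
    s=arm.read_state(); im,d=optics.get_image(nm); W=cloud(*T_wc(nm),d); p=s["position"]
    q=(W[...,:2]-p[:2])@E_; v=(W[...,:2]-p[:2])@N_
    for lo in range(4,110,10):
        k=(abs(q)<75)&(abs(v)<40)&(W[...,2]>lo)&(W[...,2]<lo+10)
        if k.sum()>3: print("z",lo+5,k.sum(),"u rel",np.percentile(q[k],[3,97]).round(0),"v",np.percentile(v[k],[3,97]).round(0))
    return im
E
python3 -c "
from h import *
rest(142,20,66);tilt();prof()"
```

```text
now u,v 148.7 26.3
t 12.5 pos [407.  217.9  69.4] yaw 11.1 w 46.7 F [-0.5  0.3 -1.6] q6 0.98 tilt 7.2
shift cm [ 0.7  -0.64  0.23] turn -0.002
-70 8 ztop rel tcp -32.1
-62 38 ztop rel tcp -21.1
-54 47 ztop rel tcp -8.7
-46 45 ztop rel tcp 2.9
-38 56 ztop rel tcp 20.1
-30 45 ztop rel tcp 28.3
-22 21 ztop rel tcp 25.3
z 9 4 u rel [21. 72.] v [-14.  21.]
z 19 11 u rel [-48. -32.] v [-25. -19.]
z 29 39 u rel [-66. -27.] v [-25.  -8.]
z 39 63 u rel [-66. -24.] v [-25.   7.]
z 49 72 u rel [-59. -14.] v [-26.   4.]
z 59 60 u rel [-54. -17.] v [-27.   7.]
z 69 68 u rel [-49. -11.] v [-26.   8.]
z 79 60 u rel [-41.  11.] v [-38.  10.]
z 89 60 u rel [-37.  -1.] v [-39.   9.]
z 99 21 u rel [-32. -25.] v [-15.   9.]
```

{"api": "send_rows", "payload": {
  "steps": [
    [[0,0,0,0,0.56],[0,0,0,0,0.57],[0,0,0,0,0.573],[0,0,0,0,0.575],[0,0,0,0,0.576],[0,0,0,0,0.577],[0,0,0,0,0.45],[0,0,0,0,0.4]]
  ]
}}

```text
clock: 13.27
position: [407.0, 217.9, 69.4]
ee_rot: [0.993, 0.098, -0.057, 0.027]
contact_force: [-0.9, 0.6, -0.8]
gripper_width: 46.8
```

```bash
python3 -c "
from h import *
rest(142,20,66);tilt();prof()"
```

```text
now u,v 148.7 26.3
t 13.27 pos [407.  217.9  69.4] yaw 11.1 w 46.8 F [-0.9  0.6 -0.8] q6 0.98 tilt 7.2
shift cm [ 0.7  -0.64  0.23] turn -0.002
-70 8 ztop rel tcp -32.1
-62 39 ztop rel tcp -20.8
-54 44 ztop rel tcp -7.7
-46 42 ztop rel tcp 6.0
-38 57 ztop rel tcp 20.3
-30 45 ztop rel tcp 27.8
-22 18 ztop rel tcp 25.0
z 19 11 u rel [-49. -32.] v [-24. -19.]
z 29 44 u rel [-66. -25.] v [-25.   4.]
z 39 66 u rel [-64. -19.] v [-25.   5.]
z 49 59 u rel [-59. -16.] v [-25.   7.]
z 59 68 u rel [-54. -15.] v [-25.   5.]
z 69 62 u rel [-49. -15.] v [-26.   6.]
z 79 57 u rel [-42.  11.] v [-38.   9.]
z 89 60 u rel [-37.   1.] v [-38.   8.]
z 99 25 u rel [-32. -24.] v [-18.   8.]
```

{"api": "send_rows", "payload": {
  "steps": [
    [[0,0,-0.2,0,0.56],[0,0,-0.2,0,0.573],[0,0,0,0,0.577],[0,0,0,0,0.579],[0,0,0,0,0.581],[0,0,0,0,0.45],[0,0,0,0,0.4]]
  ]
}}

```text
clock: 13.95
position: [407.6, 218.3, 74.0]
ee_rot: [0.993, 0.098, -0.057, 0.027]
contact_force: [0.6, -0.3, -1.8]
gripper_width: 47.1
```

```bash
python3 -c "
from h import *
rest(142,20,66);tilt();prof()"
```

```text
now u,v 148.0 26.0
t 13.95 pos [407.6 218.3  74. ] yaw 11.1 w 47.1 F [ 0.6 -0.3 -1.8] q6 0.98 tilt 7.17
shift cm [ 0.69 -0.63  0.7 ] turn -0.002
-54 31 ztop rel tcp -27.8
-46 52 ztop rel tcp -7.8
-38 48 ztop rel tcp 13.5
-30 62 ztop rel tcp 23.9
-22 17 ztop rel tcp 20.3
-14 4 ztop rel tcp -39.7
z 19 21 u rel [-50. -17.] v [-25. -14.]
z 29 49 u rel [-56. -15.] v [-24.   1.]
z 39 48 u rel [-53. -12.] v [-25.  -0.]
z 49 53 u rel [-51.  -8.] v [-25.  -0.]
z 59 51 u rel [-47.  -9.] v [-26.   5.]
z 69 48 u rel [-43. -12.] v [-26.  -2.]
z 79 46 u rel [-41.  12.] v [-31.   3.]
z 89 61 u rel [-36.   6.] v [-39.   8.]
z 99 32 u rel [-34. -24.] v [-17.  11.]
```

Tilt is now about 72°. That is inside the 32° stability cone, so once the rim touches the desk and I open the fingers, it should rock upright. I'll lower it to the desk.

{"api": "send_rows", "payload": {
  "steps": [
    [[0,0,0.4,0,0.4],[0,0,0.4,0,0.4],[0,0,0.3,0,0.4],[0,0,0.2,0,0.4]]
  ]
}}

```text
clock: 14.38
position: [409.8, 218.9, 66.4]
ee_rot: [0.993, 0.101, -0.053, 0.027]
contact_force: [-1.3, -1.4, 13.9]
gripper_width: 46.8
```

```bash
python3 -c "
from h import *
rest(142,20,64);tilt()"
```

```text
now u,v 145.7 25.8
t 14.38 pos [409.8 218.9  66.4] yaw 11.5 w 46.8 F [-1.3 -1.4 13.9] q6 0.98 tilt 6.81
shift cm [ 0.4  -0.59  0.17] turn 0.004
-54 19 ztop rel tcp -32.4
-46 46 ztop rel tcp -10.0
-38 54 ztop rel tcp 12.7
-30 62 ztop rel tcp 23.0
-22 20 ztop rel tcp 21.3
-14 5 ztop rel tcp -31.1
```

{"api": "send_rows", "payload": {
  "steps": [
    [[0.3,0,0,0,0.57],[0.3,0,0,0,0.575],[0,0,0,0,0.58],[0,0,0,0,0.59],[0,0,0,0,0.62],[0,0,0,0,0.66],[0,0,0,0,0.7]]
  ]
}}

```text
clock: 15.02
position: [416.2, 220.1, 65.1]
ee_rot: [0.993, 0.101, -0.053, 0.027]
contact_force: [-0.7, 0.2, -0.0]
gripper_width: 59.7
```

```bash
python3 -c "
from h import *
rest(142,20,64);tilt();prof()"
```

```text
now u,v 139.3 25.9
t 15.02 pos [416.2 220.1  65.1] yaw 11.5 w 59.7 F [-0.7  0.2 -0. ] q6 0.99 tilt 6.81
shift cm [-0.26 -0.6   0.11] turn 0.004
-54 61 ztop rel tcp 18.3
-46 52 ztop rel tcp 19.2
-38 53 ztop rel tcp 18.9
-30 42 ztop rel tcp 18.4
-22 22 ztop rel tcp 16.4
-14 17 ztop rel tcp -16.2
z 9 39 u rel [-60. -15.] v [-25.   0.]
z 19 37 u rel [-57. -15.] v [-25. -10.]
z 29 41 u rel [-56. -13.] v [-25. -10.]
z 39 42 u rel [-57. -15.] v [-26. -10.]
z 49 38 u rel [-57. -18.] v [-26.  -8.]
z 59 34 u rel [-57. -20.] v [-26.  -6.]
z 69 45 u rel [-56.   3.] v [-38.  -5.]
z 79 217 u rel [-54. -21.] v [-26.  17.]
z 89 6 u rel [-51. -39.] v [-15.  16.]
```

The reference now stands upright near (440,227), with its top at about 83 mm. The pushing left the tool tilted 6.8°. I'll undo that by pushing the closed fingertips lightly the opposite way against the fixed saddle.

{"api": "send_rows", "payload": {
  "steps": [
    [[0,0,-2.5,0,1],[0,0,-2.5,0,1],[0,0,-2.0,0,1],[3.3,-0.7,0,0,0],[3.3,-0.7,0,0,0],[3.3,-0.7,0,0,0],[2.5,-0.5,0,0,0],[0,0,0,0,0]]
  ]
}}

```text
clock: 15.78
position: [541.6, 275.4, 123.1]
ee_rot: [0.993, 0.102, -0.053, 0.027]
contact_force: [-0.3, -0.3, -0.1]
gripper_width: 25.7
```

```bash
python3 -c "
from h import *
rest(5,0,15)"
```

```text
now u,v 5.5 -3.9
t 15.78 pos [541.6 275.4 123.1] yaw 11.6 w 25.7 F [-0.3 -0.3 -0.1] q6 1.06 tilt 6.79
shift cm [ 1.24 -0.08 10.75] turn 0.006
```

{"api": "send_rows", "payload": {
  "steps": [
    [[0.4,0.2,2.5,0,0],[0.4,0,2.5,0,0],[0.3,0,2.5,0,0],[0,0,1.7,0,0],[0,0,0,0,0]]
  ]
}}

```text
clock: 16.2
position: [545.3, 270.4, 27.6]
ee_rot: [0.993, 0.102, -0.051, 0.026]
contact_force: [0.2, 0.4, 0.2]
gripper_width: -0.2
```

```bash
python3 -c "
from h import *
rest(12,0,15)"
```

```text
now u,v 2.8 1.8
t 16.2 pos [545.3 270.4  27.6] yaw 11.5 w -0.2 F [0.2 0.4 0.2] q6 1.07 tilt 6.59
shift cm [-0.78 -0.24  1.34] turn 0.005
```

{"api": "send_rows", "payload": {
  "steps": [
    [[0,-0.2,1.0,0,0],[-0.6,0,0.1,0,0],[-0.7,0,0,0,0],[-0.7,0,0,0,0],[-0.7,0,0,0,0]]
  ]
}}

```text
clock: 16.62
position: [516.6, 267.0, 21.1]
ee_rot: [0.993, 0.102, -0.05, 0.025]
contact_force: [-0.7, 0.0, 0.8]
gripper_width: -0.1
```

```bash
python3 -c "
from h import *
rest(12,0,15)"
```

```text
now u,v 31.6 -0.4
t 16.62 pos [516.6 267.   21.1] yaw 11.6 w -0.1 F [-0.7  0.   0.8] q6 1.05 tilt 6.39
shift cm [2.01 0.04 0.4 ] turn 0.006
```

{"api": "send_rows", "payload": {
  "steps": [
    [[1.5,0,-0.7,0,0],[1.0,0,-0.7,0,0.3],[0.8,0,0,0,0.3],[0,0,0.5,0,0.3],[0,0,0.8,0,0.3],[-0.5,0,0.3,0,0.3],[-0.7,0,0,0,0.3],[-0.7,0,0,0,0.3],[-0.7,0,0,0,0.3],[-0.7,0,0,0,0.3]]
  ]
}}

```text
clock: 17.45
position: [532.9, 273.9, 23.4]
ee_rot: [0.994, 0.106, -0.022, 0.015]
contact_force: [19.2, -3.2, -12.5]
gripper_width: 25.7
```

```bash
python3 -c "
from h import *
rest(12,0,15)"
```

```text
now u,v 14.3 -4.0
t 17.45 pos [532.9 273.9  23.4] yaw 12.1 w 25.7 F [ 19.2  -3.2 -12.5] q6 1.04 tilt 3.11
shift cm [0.26 0.39 0.84] turn 0.015
```

Works: the tilt fell from 6.4° to 3.1°. A few more.

{"api": "send_rows", "payload": {
  "steps": [
    [[-0.6,0.2,0.2,0,0.3],[-0.6,0.2,0.2,0,0.3],[-0.6,0,0,0,0.3],[-0.6,0,0,0,0.3]]
  ]
}}

```text
clock: 17.78
position: [531.5, 274.8, 25.0]
ee_rot: [0.994, 0.109, 0.005, 0.004]
contact_force: [0.3, 3.8, 1.2]
gripper_width: 25.8
```

```bash
python3 -c "
from h import *
rest(12,0,15)
print(R.from_quat(arm.read_state()['ee_rot']).as_matrix()[:2,2])"
```

```text
now u,v 15.5 -5.3
t 17.78 pos [531.5 274.8  25. ] yaw 12.5 w 25.8 F [0.3 3.8 1.2] q6 1.02 tilt 0.66
shift cm [0.33 0.52 1.01] turn 0.021
[ 0.0097821  -0.00608224]
```

{"api": "send_rows", "payload": {
  "steps": [
    [[0.3,0,-3,0,0.5],[0,0,-3,0.12,1],[0,0,-3,0.12,1],[0,0,-3,0.12,1],[0,0,-3,0.12,1],[0,0,-3,0.12,1],[0,0,-2,0.12,1],[0,0,0,0.12,1],[0,0,0,0.12,1],[0,0,0,0.12,1]]
  ]
}}

```text
clock: 18.62
position: [520.9, 271.9, 229.4]
ee_rot: [0.899, -0.438, 0.002, 0.007]
contact_force: [1.0, 0.3, 0.2]
gripper_width: 85.2
```

{"api": "send_rows", "payload": {
  "steps": [
    [[0,0,0,0.12,1],[0,0,0,0.12,1],[0,0,0,0.12,1],[0,0,0,0.12,1],[0,0,0,0.12,1],[3,0,0,0.12,1],[3.5,0,0,0,1],[3.5,0,0,0,1],[3.5,0,0,0,1],[3.5,0,0,0,1]]
  ]
}}

```text
clock: 19.45
position: [496.5, 98.9, 223.9]
ee_rot: [-0.679, 0.734, -0.001, -0.014]
contact_force: [0.6, 0.3, 0.0]
gripper_width: 85.5
```

```bash
python3 -c "
from h import *
go([575,20,230],-98.5)"
```

```text
t 19.45 pos [496.5  98.9 223.9] yaw -94.5 w 85.5 F [0.6 0.3 0. ] q6 -0.61 tilt 1.6
shift cm [ 7.26 -8.44 -0.59] turn 0.07
```

{"api": "send_rows", "payload": {
  "steps": [
    [[1.8,-2.1,0,0.02,1],[1.8,-2.1,0,0.02,1],[1.8,-2.1,0,0.02,1],[1.5,-1.5,0,0.01,1],[0,0,0,0,1]]
  ]
}}

```text
clock: 19.87
position: [558.6, 11.9, 221.4]
ee_rot: [-0.65, 0.76, 0.001, -0.018]
contact_force: [0.8, -0.4, 0.2]
gripper_width: 85.3
```

```bash
python3 - <<'E'
from h import *
go([575,20,230],-98.5)
im,d,s=grab("wrist","w6"); K,T=T_wc("wrist",s); W=cloud(K,T,d); np.save("pics/w6W.npy",W)
x,y,z=W[...,0],W[...,1],W[...,2]
for lo,hi in [(145,162),(150,160),(88,98),(30,45),(5,20),(70,80)]:
    m=(z>lo)&(z<hi)&(x>480)&(x<680)&(y>-180)&(y<130)
    mm=m.astype(np.uint8); n,l,st,ce=cv2.connectedComponentsWithStats(mm)
    if m.sum()>20: print(lo,hi,m.sum(),cv2.minAreaRect(W[m][:,:2].astype(np.float32)),np.median(z[m]).round(1))
for m,st,c in blobs(im,"yellow"): 
    k=m&(z>70); print("knob",c,st,[cv2.minEnclosingCircle(W[k][:,:2].astype(np.float32))],np.nanmedian(W[k],0), onplane(K,T,*c,76))
E
```

```text
t 19.87 pos [558.6  11.9 221.4] yaw -98.9 w 85.3 F [ 0.8 -0.4  0.2] q6 -0.48 tilt 2.02
shift cm [-1.03 -1.47 -0.92] turn -0.007
145 162 13748 ((573.7696533203125, -55.779624938964844), (102.1876449584961, 102.34716796875), 81.1899642944336) 149.0
150 160 4131 ((573.618896484375, -55.767215728759766), (98.34687805175781, 97.85596466064453), 81.26526641845703) 153.3
88 98 1874 ((565.760498046875, -108.32026672363281), (50.546775817871094, 52.04003143310547), 81.3857192993164) 93.2
30 45 2545 ((575.4241333007812, -42.58228302001953), (211.60867309570312, 89.24529266357422), 81.86638641357422) 40.4
5 20 9946 ((576.2283325195312, -39.786231994628906), (233.46241760253906, 110.42115020751953), 81.31614685058594) 13.9
70 80 646 ((575.3043823242188, -2.9845504760742188), (162.18679809570312, 37.00743865966797), 80.93624877929688) 76.1
knob [292.41604478 254.05597015] [280 241  26  27 536] [((591.2930908203125, 62.87708282470703), 11.580410957336426)] [591.02655678  61.71688845  76.2634604 ] [590.93844344  61.72190211  76.        ]
```

View pics/w6.png

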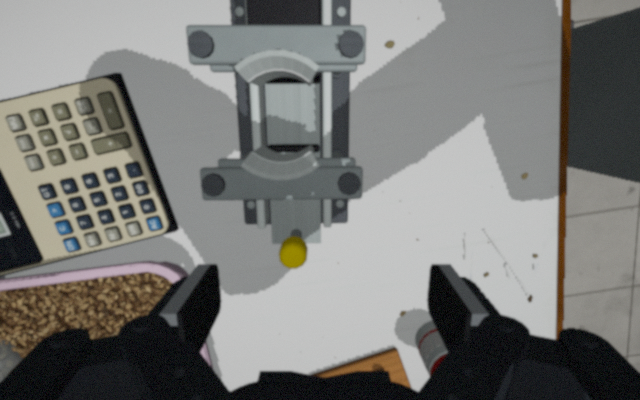

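The wrist view shows the tube from above at about (290,115) and the knob at (292,254). The tube axis comes out at (573.4,-55.8) with feeder x yaw at -98.7°, and the knob position agrees with that. Now I'm going back to grip the upright reference near its cap.

{"api": "send_rows", "payload": {
  "steps": [
    [[-2,1.5,0,0,1],[-2.5,2,0,0,1],[-2.5,2,0,0,1],[-2.5,2,0,0,1],[-2.5,2,0,0,1],[-2.5,2,0,0,1],[-2,1.5,0,0,1],[-1,1,0,0,1],[0,0,0,0,1]]
  ]
}}

```text
clock: 20.67
position: [428.9, 215.4, 214.8]
ee_rot: [-0.651, 0.759, 0.004, -0.023]
contact_force: [-0.4, 0.3, 0.1]
gripper_width: 85.5
```

```bash
cat >> h.py <<'E'
def tv():
    M=R.from_quat(arm.read_state()["ee_rot"]).as_matrix(); w=M.T@[0,0,-1]; print("world down in tool frame x,y deg",np.degrees(w[:2]).round(2))
def top(name,zlo,zhi,c,r=45):
    im,d,s=grab("wrist",name); K,T=T_wc("wrist",s); W=cloud(K,T,d)
    m=(W[...,2]>zlo)&(W[...,2]<zhi)&(np.hypot(W[...,0]-c[0],W[...,1]-c[1])<r); Q=W[m]
    print("n",m.sum(),"circle",cv2.minEnclosingCircle(Q[:,:2].astype(np.float32)),"mid",((np.percentile(Q[:,:2],1,0)+np.percentile(Q[:,:2],99,0))/2).round(1),"ext",np.ptp(Q[:,:2],axis=0).round(0),"z",np.median(Q[:,2]).round(1)); return im
E
python3 - <<'E'
from h import *
go([440,227,180],-98.7); tv(); top("w7",72,90,[440,227])
E
```

```text
t 20.67 pos [428.9 215.4 214.8] yaw -98.7 w 85.5 F [-0.4  0.3  0.1] q6 -0.94 tilt 2.71
shift cm [-1.42 -1.05  3.4 ] turn -0.0
world down in tool frame x,y deg [-1.75 -2.07]
n 2764 circle ((452.7846374511719, 225.0625762939453), 25.392396926879883) mid [452.5 224.1] ext [50. 51.] z 80.2
```

{"api": "send_rows", "payload": {
  "steps": [
    [[-0.8,-1.3,2,0,1],[-0.9,-1.4,3,0,1],[0,0,3,0,1],[0,0,1,0,1]]
  ]
}}

```text
clock: 21.05
position: [456.3, 226.6, 124.8]
ee_rot: [-0.652, 0.758, 0.004, -0.018]
contact_force: [-0.7, -1.4, 0.1]
gripper_width: 85.6
```

```bash
python3 - <<'E'
from h import *
go([451.8,224.1,49],-98.7); tv()
E
```

```text
t 21.05 pos [456.3 226.6 124.8] yaw -98.5 w 85.6 F [-0.7 -1.4  0.1] q6 -0.92 tilt 2.06
shift cm [0.14 0.19 7.59] turn 0.003
world down in tool frame x,y deg [-1.27 -1.63]
```

{"api": "send_rows", "payload": {
  "steps": [
    [[0.1,0.1,2.4,0,1],[0.0,0.1,2.4,0,1],[0,0,1.8,0,1],[0,0,0.5,0,1],[0,0,0,0,0],[0,0,0,0,0],[0,0,0,0,0],[0,0,0,0,0],[0,0,0,0,0]]
  ]
}}

```text
clock: 21.8
position: [451.5, 219.6, 50.9]
ee_rot: [-0.651, 0.759, 0.003, -0.019]
contact_force: [0.3, -0.3, -1.3]
gripper_width: 48.6
```

```bash
python3 - <<'E'
from h import *
go([451.8,224.1,49],-98.7); tv()
E
```

```text
t 21.8 pos [451.5 219.6  50.9] yaw -98.7 w 48.6 F [ 0.3 -0.3 -1.3] q6 -0.91 tilt 2.21
shift cm [-0.45  0.04  0.18] turn -0.0
world down in tool frame x,y deg [-1.43 -1.68]
```

{"api": "send_rows", "payload": {
  "steps": [
    [[0,0,-3,0,0],[0,0,-3.9,0,0],[0,0,-3.9,0,0],[0,0,-3.9,0,0],[2.5,-1.5,-2,0,0],[3.2,-2.0,0,0,0],[3.2,-2.0,0,0,0],[3.2,-2.0,0,0,0],[3.2,-2.0,0,0,0],[3.2,-2.0,0,0,0]]
  ]
}}

```text
clock: 22.63
position: [545.4, 21.8, 236.2]
ee_rot: [-0.657, 0.754, 0.001, -0.011]
contact_force: [0.8, 0.5, -1.7]
gripper_width: 48.5
```

```bash
python3 - <<'E'
from h import *
go([572.7,-60.8,225],-98.7); tv()
E
```

```text
t 22.63 pos [545.4  21.8 236.2] yaw -97.9 w 48.5 F [ 0.8  0.5 -1.7] q6 -0.48 tilt 1.27
shift cm [ 7.79 -3.86  1.17] turn 0.014
world down in tool frame x,y deg [-0.87 -0.93]
```

{"api": "send_rows", "payload": {
  "steps": [
    [[2.5,-1.3,0.3,0.005,0],[2.3,-1.2,0.3,0.005,0],[1.4,-0.7,0.2,0.004,0],[0.6,-0.3,0,0,0],[0,0,0,0,0],[0,0,0,0,0]]
  ]
}}

```text
clock: 23.13
position: [571.5, -60.6, 230.7]
ee_rot: [-0.647, 0.762, 0.0, -0.009]
contact_force: [1.1, -0.3, -0.7]
gripper_width: 48.7
```

```bash
python3 - <<'E'
from h import *
go([572.7,-60.8,215],-98.7); tv()
b,d,s=grab('side','d8'); a,da,_=grab('scene','s8')
# held canister body below tool: white/red points, in scene & side, 80 below TCP..-20
for n,dd in (("side",d),("scene",da)):
    W=cloud(*T_wc(n),dd); 
    f=np.radians(-98.7); fx=np.array([np.cos(f),np.sin(f)]); fy=np.array([-fx[1],fx[0]])
    q=W[...,:2]-[573.4,-55.8]; u=q@fx; v=q@fy; z=W[...,2]
    for lo in (165,180,195):
        k=(abs(u)<60)&(abs(v)<60)&(z>lo)&(z<lo+12)
        if k.sum()>5: print(n,lo,k.sum(),"fx",np.percentile(u[k],[2,98]).round(1),"fy",np.percentile(v[k],[2,98]).round(1))
A=cv2.resize(a[120:260,260:420],(457,400)); B=cv2.resize(b[110:270,220:380],(400,400)); cv2.imwrite('pics/c8.png',cv2.resize(np.hstack([A,B]),(800,373)))
E
```

```text
t 23.13 pos [571.5 -60.6 230.7] yaw -99.3 w 48.7 F [ 1.1 -0.3 -0.7] q6 -0.35 tilt 1.01
shift cm [-0.02 -0.14  1.57] turn -0.011
world down in tool frame x,y deg [-0.73 -0.69]
side 180 41 fx [-29.6   3.7] fy [-25.2  18.3]
side 195 62 fx [-28.9   0.9] fy [-25.9  16.6]
scene 180 39 fx [-16.6  20.9] fy [-22.7   7.8]
scene 195 64 fx [-16.6  20.6] fy [-23.4  16.6]
```

View pics/c8.png

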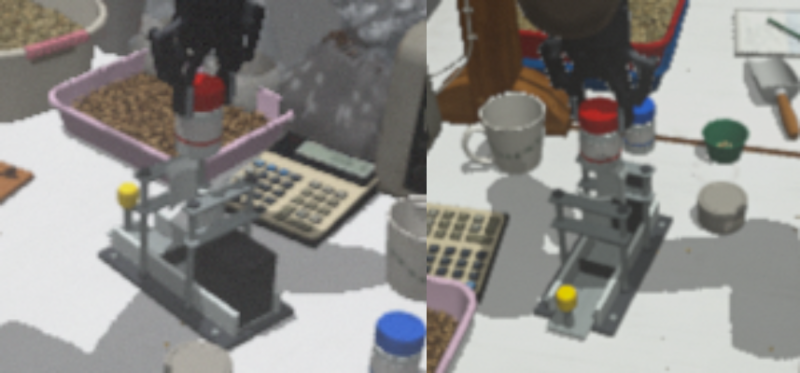

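The reference hangs upright over the tube and needs about 3 mm more along feeder +x. I'll shift it and lower into the mouth.

{"api": "send_rows", "payload": {
  "steps": [
    [[0.3,0,0.8,-0.01,0],[0,0,0.9,0,0],[0,0,0.9,0,0],[0,0,0.6,0,0],[0,0,0.5,0,0],[0,0,0.3,0,0]]
  ]
}}

```text
clock: 23.73
position: [570.2, -60.1, 189.3]
ee_rot: [-0.655, 0.756, -0.001, -0.008]
contact_force: [-4.4, -2.4, 17.3]
gripper_width: 48.3
```

```bash
python3 - <<'E'
from h import *
go([571.5,-63.6,90],-98.7); tv(); print(arm.read_state()["wrist_torque"].round(2))
E
```

```text
t 23.73 pos [570.2 -60.1 189.3] yaw -98.2 w 48.3 F [-4.4 -2.4 17.3] q6 -0.33 tilt 0.98
shift cm [ 0.19 -0.28  9.93] turn 0.009
world down in tool frame x,y deg [-0.8  -0.56]
[-0.52  1.52  0.2 ]
```

```bash
cat >> h.py <<'E'
F_=np.radians(-98.7); FX=np.array([np.cos(F_),np.sin(F_)]); FY=np.array([-FX[1],FX[0]])
def can(bands):
    for n in("side","scene"):
        im,d=optics.get_image(n); W=cloud(*T_wc(n),d); q=W[...,:2]-[573.4,-55.8]; u=q@FX; v=q@FY; z=W[...,2]
        for lo,hi in bands:
            k=(abs(u)<36)&(abs(v)<60)&(z>lo)&(z<hi)
            if k.sum()>5: print(n,lo,hi,k.sum(),"fx",np.percentile(u[k],[2,98]).round(1),"fy",np.percentile(v[k],[2,98]).round(1))
    return
E
python3 - <<'E'
from h import *
can([(156,166),(166,178),(178,190),(190,205)])
# feeder shells in each camera, from first pics: z 149..156
for n in("side","scene"):
    W=cloud(*T_wc(n),np.load(f"pics/{n}0.npy")); q=W[...,:2]-[573.4,-55.8]; u=q@FX; v=q@FY; z=W[...,2]
    k=(abs(u)<55)&(abs(v)<55)&(z>145)&(z<150)
    print(n,k.sum(),"plates fx",np.percentile(u[k],[1,99]).round(1),"fy",np.percentile(v[k],[1,99]).round(1))
E
```

```text
side 156 166 45 fx [-29.6   3.9] fy [-27.   14.6]
side 166 178 59 fx [-31.2   5. ] fy [-28.   13.7]
side 178 190 59 fx [-29.1   3.7] fy [-27.5  13.6]
side 190 205 91 fx [-29.2  -0.5] fy [-36.8  29.6]
scene 156 166 52 fx [-17.3  22.2] fy [-25.1  15.9]
scene 166 178 62 fx [-19.2  21.4] fy [-25.5  14.9]
scene 178 190 62 fx [-10.1  22.4] fy [-25.9  13.6]
scene 190 205 74 fx [-3.3 22.5] fy [-38.2  30.3]
side 274 plates fx [-53.9  48.2] fy [-51.7  46.7]
scene 218 plates fx [-51.6  50.8] fy [-49.7  50.5]
```

{"api": "send_rows", "payload": {
  "steps": [
    [[0,0,-0.5,0,0],[0.3,-0.05,0,0.005,0],[0,0,0.4,0,0],[0,0,0.5,0,0],[0,0,0.5,0,0],[0,0,0.5,0,0],[0,0,0.5,0,0]]
  ]
}}

```text
clock: 24.42
position: [570.5, -63.1, 168.5]
ee_rot: [-0.652, 0.758, -0.001, -0.007]
contact_force: [-0.2, -0.5, -1.3]
gripper_width: 48.5
```

```bash
python3 - <<'E'
from h import *
go([571.5,-63.6,90],-98.7); tv(); can([(156,168),(168,180)])
E
```

```text
t 24.42 pos [570.5 -63.1 168.5] yaw -98.5 w 48.5 F [-0.2 -0.5 -1.3] q6 -0.33 tilt 0.82
shift cm [-0.05 -0.18  7.85] turn 0.003
world down in tool frame x,y deg [-0.67 -0.47]
side 156 168 57 fx [-27.1   3.1] fy [-27.4  14. ]
side 168 180 65 fx [-24.8   0.8] fy [-34.4  27.3]
scene 156 168 58 fx [-8.8 25.9] fy [-25.1   9.1]
scene 168 180 54 fx [ 8.5 25.3] fy [-34.9  26.9]
```

It's in the tube with no contact force. Continuing down.

{"api": "send_rows", "payload": {
  "steps": [
    [[0,0,1.0,0,0],[0,0,1.2,0,0],[0,0,1.2,0,0],[0,0,1.2,0,0],[0,0,1.0,0,0],[0,0,0.7,0,0],[0,0,0.4,0,0]]
  ]
}}

```text
clock: 25.1
position: [571.2, -63.2, 96.6]
ee_rot: [-0.653, 0.758, -0.002, -0.006]
contact_force: [0.6, 0.5, -1.1]
gripper_width: 48.5
```

```bash
python3 - <<'E'
from h import *
go([571.5,-63.6,86],-98.7); tv()
E
```

```text
t 25.1 pos [571.2 -63.2  96.6] yaw -98.5 w 48.5 F [ 0.6  0.5 -1.1] q6 -0.33 tilt 0.67
shift cm [ 0.02 -0.04  1.06] turn 0.003
world down in tool frame x,y deg [-0.61 -0.27]
```

{"api": "send_rows", "payload": {
  "steps": [
    [[0,0,0.4,0,0],[0,0,0.3,0,0],[0,0,0.2,0,0],[0,0,0.1,0,0]]
  ]
}}

```text
clock: 25.43
position: [571.4, -63.2, 85.3]
ee_rot: [-0.653, 0.757, -0.002, -0.006]
contact_force: [0.6, 0.7, 0.9]
gripper_width: 48.6
```

{"api": "send_rows", "payload": {
  "steps": [
    [[0,0,0,0,0.62],[0,0,0,0,0.7],[0,0,0,0,0.75],[0,0,0,0,0.75],[0,0,-2,0,0.75],[0,0,-3,0,0.75],[0,0,-3,0,0.75],[0,0,-3,0,0.75],[0,0,-3,0,0.75]]
  ]
}}

```text
clock: 26.18
position: [568.1, -62.8, 225.1]
ee_rot: [-0.652, 0.758, 0.003, -0.012]
contact_force: [0.8, 0.6, -0.2]
gripper_width: 63.9
```

```bash
python3 - <<'E'
from h import *
go([575,-316,230],-98.7); tv(); im=top("w9",70,115,[573.4,-55.8],27)
for m,st,c in blobs(im,"red"): print("red",st,c)
E
```

```text
t 26.18 pos [568.1 -62.8 225.1] yaw -98.6 w 63.9 F [ 0.8  0.6 -0.2] q6 -0.33 tilt 1.43
shift cm [24.94 -4.45 -0.21] turn 0.002
world down in tool frame x,y deg [-0.86 -1.14]
n 2219 circle ((575.9074096679688, -52.446693420410156), 25.765628814697266) mid [575.3 -50.2] ext [50. 42.] z 94.4
red [ 284  190   59   43 1993] [313.24987456 210.51329654]
```

The reference is seated, with its top at 94.4 mm against an expected 94. Now the sample.

{"api": "send_rows", "payload": {
  "steps": [
    [[3,-0.5,-0.3,0,0.9],[3.8,-0.7,0,0,1],[3.8,-0.7,0,0,1],[3.8,-0.7,0,0,1],[3.5,-0.7,0,0,1],[2,-0.4,0,0,1],[0,0,0,0,1]]
  ]
}}

```text
clock: 26.82
position: [583.1, -272.4, 247.0]
ee_rot: [-0.656, 0.755, -0.009, -0.001]
contact_force: [0.8, 0.3, 0.1]
gripper_width: 85.3
```

```bash
python3 - <<'E'
from h import *
im=top("w10",70,90,[583,-314]); go([583,-314,180],-98.7); tv()
K,T=T_wc("wrist",arm.read_state()); W=cloud(K,T,np.load("pics/w10.npy")); 
q=W[...,:2]-[583,-314]; m=(W[...,2]>5)&(W[...,2]<140)&(np.hypot(q[...,0],q[...,1])>34)&(np.hypot(q[...,0],q[...,1])<110)
fx=q@FX; fy=q@FY; k=m&(abs(fx)<45)
for s in(-1,1):
    j=k&(fy*s>0); print("obstacles side",s,j.sum(), (np.percentile(abs(fy[j]),[1,5,20]).round(0),np.percentile(W[j][:,2],[5,50,95]).round(0)) if j.sum()>5 else "")
E
```

```text
n 2542 circle ((585.0040893554688, -316.6130676269531), 25.229745864868164) mid [ 584.7 -316.8] ext [50. 50.] z 80.3
t 26.87 pos [ 583.  -271.   246.9] yaw -98.0 w 85.9 F [-0.6 -0.1  0.2] q6 0.03 tilt 0.95
shift cm [ 4.17 -0.53  6.74] turn 0.012
world down in tool frame x,y deg [-0.69  0.66]
obstacles side -1 184 (array([92., 92., 93.]), array([19., 42., 44.]))
obstacles side 1 0
```

{"api": "send_rows", "payload": {
  "steps": [
    [[2.0,-0.3,1.5,0.01,1],[2.2,-0.3,3,0,1],[0,0,3,0,1],[0,0,2,0,1],[0,0,0,0,1]]
  ]
}}

```text
clock: 27.28
position: [585.7, -313.2, 152.6]
ee_rot: [-0.653, 0.757, -0.011, 0.002]
contact_force: [0.2, 1.5, -1.6]
gripper_width: 85.2
```

```bash
python3 - <<'E'
from h import *
go([585.2,-316.9,48],-98.7); tv()
E
```

```text
t 27.28 pos [ 585.7 -313.2  152.6] yaw -98.5 w 85.2 F [ 0.2  1.5 -1.6] q6 0.09 tilt 1.32
shift cm [ 0.25  0.21 10.47] turn 0.004
world down in tool frame x,y deg [-0.68  1.13]
```

{"api": "send_rows", "payload": {
  "steps": [
    [[0.2,0.1,2.5,0,1],[0,0.1,3,0,1],[0,0,3,0,1],[0,0,1.5,0,1],[0,0,0,0,1]]
  ]
}}

```text
clock: 27.7
position: [590.2, -312.3, 56.5]
ee_rot: [-0.656, 0.755, -0.016, 0.004]
contact_force: [-0.8, -0.6, -0.2]
gripper_width: 85.3
```

```bash
python3 - <<'E'
from h import *
go([585.2,-316.9,48],-98.7); tv()
E
```

```text
t 27.7 pos [ 590.2 -312.3   56.5] yaw -98.0 w 85.3 F [-0.8 -0.6 -0.2] q6 0.09 tilt 1.87
shift cm [0.51 0.45 0.85] turn 0.012
world down in tool frame x,y deg [-0.84  1.67]
```

{"api": "send_rows", "payload": {
  "steps": [
    [[0.4,0.4,0.4,0.01,1],[0.2,0.1,0.3,0,1],[0,0,0,0,1],[0,0,0,0,0],[0,0,0,0,0],[0,0,0,0,0],[0,0,0,0,0],[0,0,0,0,0]]
  ]
}}

```text
clock: 28.37
position: [588.6, -317.2, 58.5]
ee_rot: [-0.653, 0.757, -0.021, 0.007]
contact_force: [-0.7, 0.3, -2.2]
gripper_width: 48.3
```

```bash
python3 - <<'E'
from h import *
go([585.2,-316.9,48],-98.7); tv()
E
```

```text
t 28.37 pos [ 588.6 -317.2   58.5] yaw -98.4 w 48.3 F [-0.7  0.3 -2.2] q6 0.09 tilt 2.56
shift cm [0.   0.38 1.04] turn 0.005
world down in tool frame x,y deg [-0.97  2.37]
```

{"api": "send_rows", "payload": {
  "steps": [
    [[0,0,0,0,0.8],[0,0,0,0,0.8],[0,0.2,0.8,0,0.8],[0,0.1,0.8,0,0.8],[0,0,0.1,0,0.2],[0,0,0.1,0,0],[0,0,0,0,0],[0,0,0,0,0]]
  ]
}}

```text
clock: 29.03
position: [586.4, -317.6, 40.7]
ee_rot: [-0.654, 0.757, -0.022, 0.006]
contact_force: [0.2, -0.1, 0.7]
gripper_width: 49.1
```

```bash
python3 - <<'E'
from h import *
go([585.2,-316.9,48],-98.7); tv()
E
```

```text
t 29.03 pos [ 586.4 -317.6   40.7] yaw -98.4 w 49.1 F [ 0.2 -0.1  0.7] q6 0.09 tilt 2.58
shift cm [-0.04  0.1  -0.73] turn 0.006
world down in tool frame x,y deg [-1.05  2.36]
```

{"api": "send_rows", "payload": {
  "steps": [
    [[0,0,-3,0,0],[0,0,-3.9,0,0],[0,0,-3.9,0,0],[0,0,-3.9,0,0],[0,0,-3,0,0],[-3,0,0,0,0],[-3.8,0,0,0,0],[-3.8,0,0,0,0],[-3.8,0,0,0,0],[-3.8,0,0,0,0]]
  ]
}}

```text
clock: 29.87
position: [602.8, -133.4, 211.6]
ee_rot: [-0.647, 0.762, -0.013, 0.003]
contact_force: [1.3, -0.1, -2.7]
gripper_width: 48.8
```

```bash
python3 - <<'E'
from h import *
go([574.8,-56.8,220],-98.7); tv()
E
```

```text
t 29.87 pos [ 602.8 -133.4  211.6] yaw -99.4 w 48.8 F [ 1.3 -0.1 -2.7] q6 -0.22 tilt 1.54
shift cm [-7.09  3.99 -1.03] turn -0.012
world down in tool frame x,y deg [-0.71  1.36]
```

{"api": "send_rows", "payload": {
  "steps": [
    [[-0.5,0.5,-1.2,-0.006,0],[-2.3,1.3,-0.4,-0.006,0],[-2.3,1.3,0,0,0],[-1.2,0.7,0,0,0],[-0.6,0.2,0,0,0],[0,0,0,0,0]]
  ]
}}

```text
clock: 30.37
position: [570.4, -47.4, 220.1]
ee_rot: [-0.655, 0.755, -0.009, 0.0]
contact_force: [-0.4, -1.0, -1.9]
gripper_width: 49.2
```

```bash
python3 - <<'E'
from h import *
go([574.8,-56.8,190],-98.7); tv(); can([(188,200),(200,212),(212,222)])
E
```

```text
t 30.37 pos [570.4 -47.4 220.1] yaw -98.1 w 49.2 F [-0.4 -1.  -1.9] q6 -0.36 tilt 1.0
shift cm [ 0.84 -0.53  3.03] turn 0.01
world down in tool frame x,y deg [-0.62  0.79]
side 188 200 61 fx [-35.   -7.7] fy [-31.8  10.2]
side 200 212 62 fx [-34.7  -4. ] fy [-31.4  10.7]
side 212 222 49 fx [-35.6 -12.5] fy [-30.7  13.9]
scene 188 200 65 fx [-25.3  15.8] fy [-29.1  10.1]
scene 200 212 61 fx [-16.   15.5] fy [-28.3   8.2]
scene 212 222 52 fx [-16.4  15.7] fy [-28.5   7. ]
```

{"api": "send_rows", "payload": {
  "steps": [
    [[0.5,-0.2,0.3,0.01,0],[0.4,-0.2,0.3,0,0],[0,0,0,0,0],[0,0,0,0,0]]
  ]
}}

```text
clock: 30.8
position: [574.5, -62.7, 212.6]
ee_rot: [-0.649, 0.761, -0.009, -0.0]
contact_force: [0.6, -0.3, -2.6]
gripper_width: 48.8
```

```bash
python3 - <<'E'
from h import *
go([574.8,-56.8,190],-98.7); tv(); can([(180,200),(200,212)])
E
```

```text
t 30.8 pos [574.5 -62.7 212.6] yaw -99.1 w 48.8 F [ 0.6 -0.3 -2.6] q6 -0.35 tilt 1.01
shift cm [-0.61  0.1   2.26] turn -0.008
world down in tool frame x,y deg [-0.68  0.74]
side 180 200 92 fx [-20.9  13.7] fy [-25.2  15.9]
side 200 212 69 fx [-21.4   3.1] fy [-24.8  21.9]
scene 180 200 109 fx [-7.4 30.3] fy [-23.3  16. ]
scene 200 212 64 fx [-8.6 30.6] fy [-23.6  14.2]
```

{"api": "send_rows", "payload": {
  "steps": [
    [[-0.45,0.15,0.2,0,0],[0,0,0.2,0,0],[0,0,0.3,0,0],[0,0,0.3,0,0],[0,0,0.2,0,0],[0,0,0,0,0]]
  ]
}}

```text
clock: 31.4
position: [573.8, -57.3, 199.5]
ee_rot: [-0.649, 0.761, -0.009, -0.0]
contact_force: [0.4, -0.4, -3.2]
gripper_width: 49.0
```

```bash
python3 - <<'E'
from h import *
go([574.8,-56.8,190],-98.7); tv(); can([(165,180),(180,200)])
E
```

```text
t 31.4 pos [573.8 -57.3 199.5] yaw -99.1 w 49.0 F [ 0.4 -0.4 -3.2] q6 -0.36 tilt 1.01
shift cm [-0.08 -0.08  0.95] turn -0.007
world down in tool frame x,y deg [-0.66  0.76]
side 165 180 69 fx [-27.2   8.9] fy [-27.2  17.1]
side 180 200 100 fx [-26.9  -2.2] fy [-26.5  14.9]
scene 165 180 76 fx [-16.2  25.1] fy [-23.9  11.7]
scene 180 200 98 fx [-8.4 24.8] fy [-24.5  12.6]
```

The canister is centred, matching the values from the first insertion. Lowering until it seats, with TCP expected at about 135.

{"api": "send_rows", "payload": {
  "steps": [
    [[0,0,0.7,0,0],[0,0,0.7,0,0],[0,0,0.7,0,0],[0,0,0.7,0,0],[0,0,0.6,0,0],[0,0,0.4,0,0]]
  ]
}}

```text
clock: 32.0
position: [575.0, -57.8, 159.0]
ee_rot: [-0.649, 0.761, -0.01, 0.001]
contact_force: [-0.5, -0.3, -1.7]
gripper_width: 49.1
```

```bash
python3 - <<'E'
from h import *
go([574.8,-56.8,135],-98.7); tv()
E
```

```text
t 32.0 pos [575.  -57.8 159. ] yaw -99.1 w 49.1 F [-0.5 -0.3 -1.7] q6 -0.36 tilt 1.1
shift cm [-0.13  0.08  2.4 ] turn -0.007
world down in tool frame x,y deg [-0.63  0.91]
```

{"api": "send_rows", "payload": {
  "steps": [
    [[0,0,0.6,0,0],[0,0,0.6,0,0],[0,0,0.5,0,0],[0,0,0.3,0,0],[0,0,0.2,0,0]]
  ]
}}

```text
clock: 32.42
position: [575.3, -58.2, 134.6]
ee_rot: [-0.649, 0.761, -0.009, 0.0]
contact_force: [-6.8, 3.8, 14.6]
gripper_width: 49.0
```

```bash
python3 - <<'E'
from h import *
go([574.8,-56.8,135],-98.7); tv()
E
```

```text
t 32.42 pos [575.3 -58.2 134.6] yaw -99.1 w 49.0 F [-6.8  3.8 14.6] q6 -0.36 tilt 1.08
shift cm [-0.13  0.07 -0.04] turn -0.007
world down in tool frame x,y deg [-0.69  0.83]
```

{"api": "send_rows", "payload": {
  "steps": [
    [[0,0,-0.1,0,0.62],[0,0,0,0,0.7],[0,0,0,0,0.75],[0,0,-1.5,0,0.75],[0,0,-3,0,0.75],[0,0,-3,0,0.75],[0,0,-2,0,0.8],[-3,0,-0.5,0,1],[-3.5,0,0,0,1],[-3.5,0,0,0,1]]
  ]
}}

```text
clock: 33.25
position: [592.7, 38.7, 244.9]
ee_rot: [-0.646, 0.764, -0.014, 0.005]
contact_force: [-0.0, -0.6, 0.2]
gripper_width: 85.4
```

{"api": "send_rows", "payload": {
  "steps": [
    [[0,0,0,-0.12,1],[0,0,0,-0.12,1],[0,0,0,-0.12,1],[0,0,0,-0.12,1],[0,0,0,-0.12,1],[0,0,0,-0.12,1],[0,0,0,-0.12,1],[0,0,0,-0.12,1],[0,0,0,-0.12,1],[0,0,0,-0.12,1]]
  ]
}}

```text
clock: 34.08
position: [597.7, 46.7, 250.9]
ee_rot: [0.97, -0.241, 0.021, 0.0]
contact_force: [-0.4, 0.2, -0.6]
gripper_width: 85.3
```

{"api": "send_rows", "payload": {
  "steps": [
    [[0,0,0,-0.12,1],[0,0,0,-0.12,1],[0,0,0,-0.12,1],[0,0,0,0,1]]
  ]
}}

```text
clock: 34.42
position: [598.9, 46.5, 252.9]
ee_rot: [0.998, -0.055, 0.023, 0.004]
contact_force: [-1.0, 0.5, 0.3]
gripper_width: 85.6
```

```bash
python3 - <<'E'
from h import *
go([591.5,63.5,47],-8.7); tv(); im,d,s=grab("wrist","w11"); K,T=T_wc("wrist",s); W=cloud(K,T,d); z=W[...,2]
for m,st,c in blobs(im,"yellow"): k=m&(z>70); print("knob",c,st,cv2.minEnclosingCircle(W[k][:,:2].astype(np.float32)),onplane(K,T,*c,76))
for m,st,c in blobs(im,"blue"): print("blue",st,c,np.nanmedian(W[m],0).round(1))
can([(158,170),(170,176)])
E
```

```text
t 34.42 pos [598.9  46.5 252.9] yaw -6.3 w 85.6 F [-1.   0.5  0.3] q6 1.09 tilt 2.72
shift cm [-1.89 -1.72 20.52] turn 0.042
world down in tool frame x,y deg [-2.7  -0.31]
knob [304.3125     196.73958333] [293 185  24  25 480] ((593.6202392578125, 63.539405822753906), 11.774368286132812) [593.65414873  63.6725549   76.        ]
blue [ 435  198   79   72 4279] [474.50385604 233.48889928] [577.2 -54.7 174.3]
side 158 170 61 fx [-25.6   8.3] fy [-25.6  17.2]
side 170 176 156 fx [-23.5  20.4] fy [-24.7  20. ]
scene 158 170 60 fx [-6.3 24.9] fy [-23.   12.9]
scene 170 176 122 fx [-20.3  24.2] fy [-22.4  22.3]
```

The sample is seated, with its top at 174.3 mm. Now the knob, at (592.5,64).

{"api": "send_rows", "payload": {
  "steps": [
    [[-0.9,-0.9,2,0.02,1],[-0.9,-0.9,3.5,0.02,1],[0,0,3.5,0,1],[0,0,3,0,1],[0,0,0,0,1]]
  ]
}}

```text
clock: 34.98
position: [592.0, 66.6, 132.9]
ee_rot: [0.996, -0.084, 0.029, 0.001]
contact_force: [-0.4, -0.1, -0.5]
gripper_width: 85.3
```

```bash
python3 - <<'E'
from h import *
go([592.5,64,47],-8.7); tv()
E
```

```text
t 34.98 pos [592.   66.6 132.9] yaw -9.7 w 85.3 F [-0.4 -0.1 -0.5] q6 0.98 tilt 3.35
shift cm [-0.41  0.27  8.58] turn -0.017
world down in tool frame x,y deg [-3.35  0.16]
```

{"api": "send_rows", "payload": {
  "steps": [
    [[-0.4,0.2,2.5,-0.01,1],[0,0,2.5,0,1],[0,0,2.0,0,1],[0,0,0.7,0,1],[0,0,0,0,1]]
  ]
}}

```text
clock: 35.4
position: [602.6, 68.8, 65.3]
ee_rot: [0.996, -0.079, 0.04, -0.001]
contact_force: [0.2, -0.0, 0.8]
gripper_width: 85.5
```

```bash
python3 - <<'E'
from h import *
go([592.5,64,47],-8.7); tv()
E
```

```text
t 35.4 pos [602.6  68.8  65.3] yaw -9.1 w 85.5 F [ 0.2 -0.   0.8] q6 0.97 tilt 4.55
shift cm [-1.06  0.65  1.75] turn -0.008
world down in tool frame x,y deg [-4.52  0.48]
```

{"api": "send_rows", "payload": {
  "steps": [
    [[-0.8,0.4,0.6,0,1],[-0.4,0.1,0.8,0,1],[0,0,0.3,0,1],[0,0,0,0,0.5],[0,0,0,0,0],[0,0,0,0,0],[0,0,0,0,0],[0,0,0,0,0],[0,0,0,0,0]]
  ]
}}

```text
clock: 36.15
position: [596.6, 66.2, 54.9]
ee_rot: [0.996, -0.081, 0.045, -0.003]
contact_force: [-0.7, 1.3, 0.7]
gripper_width: 23.4
```

```bash
python3 - <<'E'
from h import *
go([592.5,64,47],-8.7); tv()
E
```

```text
t 36.15 pos [596.6  66.2  54.9] yaw -9.3 w 23.4 F [-0.7  1.3  0.7] q6 0.96 tilt 5.2
shift cm [-0.44  0.29  0.75] turn -0.01
world down in tool frame x,y deg [-5.14  0.71]
```

{"api": "send_rows", "payload": {
  "steps": [
    [[0,-0.5,0,0,0],[0,-0.8,0,0,0],[0,-0.8,0,0,0],[0,-0.8,0,0,0],[0,-0.8,0,0,0],[0,-0.8,0,0,0],[0,-0.8,0,0,0]]
  ]
}}

```text
clock: 36.73
position: [604.7, 119.4, 54.8]
ee_rot: [0.996, -0.081, 0.043, 0.0]
contact_force: [1.6, -4.3, 0.7]
gripper_width: 23.7
```

```bash
python3 - <<'E'
from h import *
go([592.5+.151*75,64+.988*75,50],-8.7); tv()
E
```

```text
t 36.73 pos [604.7 119.4  54.8] yaw -9.4 w 23.7 F [ 1.6 -4.3  0.7] q6 0.87 tilt 4.96
shift cm [-0.43 -1.82  0.46] turn -0.012
world down in tool frame x,y deg [-4.94  0.4 ]
```

{"api": "send_rows", "payload": {
  "steps": [
    [[0,-0.7,0,0,0],[0,-0.7,0,0,0],[0,-0.6,0,0,0],[0,-0.6,0,0,0],[0,-0.6,0,0,0]]
  ]
}}

```text
clock: 37.15
position: [607.4, 139.2, 54.6]
ee_rot: [0.996, -0.081, 0.036, 0.014]
contact_force: [5.7, -26.5, 4.6]
gripper_width: 23.5
```

```bash
python3 - <<'E'
from h import *
go([592.5+.151*75,64+.988*75,50],-8.7); tv()
E
```

```text
t 37.15 pos [607.4 139.2  54.6] yaw -9.2 w 23.5 F [  5.7 -26.5   4.6] q6 0.82 tilt 4.46
shift cm [-0.37  0.16  0.44] turn -0.009
world down in tool frame x,y deg [-4.28 -1.22]
```

At the stop: 26 N of resistance after about 74 mm of travel. I'll release slowly, rise and inspect.

{"api": "send_rows", "payload": {
  "steps": [
    [[0,-0.1,0,0,0.4],[0,0,0,0,0.6],[0,0,0,0,0.9],[0,0,0,0,1],[0,0,-2,0,1],[0,0,-3,0,1],[0,0,-3,0,1],[0,0,-3,0,1],[0,0,-2,0,1],[0,0,0,0,1]]
  ]
}}

```text
clock: 37.98
position: [598.5, 152.8, 187.8]
ee_rot: [0.996, -0.079, 0.037, 0.011]
contact_force: [0.9, 0.1, 0.5]
gripper_width: 85.6
```

```bash
python3 - <<'E'
from h import *
go([600,140,200],-8.7); im,d,s=grab("wrist","w12"); K,T=T_wc("wrist",s); W=cloud(K,T,d)
def f(p): q=np.array(p)[:2]-[573.4,-55.8]; return (q@FX).round(1),(q@FY).round(1)
for c in("yellow","red","blue"):
    for m,st,ce in blobs(im,c,200):
        zz=np.nanpercentile(W[m][:,2],80); k=m&(abs(W[...,2]-zz)<4); 
        if k.sum()>50: cc,r=cv2.minEnclosingCircle(W[k][:,:2].astype(np.float32)); print(c,st,"z",zz.round(1),"feeder xy",f(cc),"r",round(r,1))
b,_,_=grab('side','d12'); a,_,_=grab('scene','s12')
A=cv2.resize(a[120:300,230:430],(444,400)); B=cv2.resize(b[110:330,200:400],(364,400)); cv2.imwrite('pics/c12.png',cv2.resize(np.hstack([A,B]),(800,396)))
E
```

```text
t 37.98 pos [598.5 152.8 187.8] yaw -9.1 w 85.6 F [0.9 0.1 0.5] q6 0.83 tilt 4.37
shift cm [ 0.44  1.25 -1.17] turn -0.006
yellow [322 184  32  32 786] z 77.2 feeder xy (np.float64(-197.0), np.float64(0.2)) r 12.2
red [ 468  165   79   71 4301] z 94.9 feeder xy (np.float64(-75.3), np.float64(2.0)) r 25.4
```

View pics/c12.png

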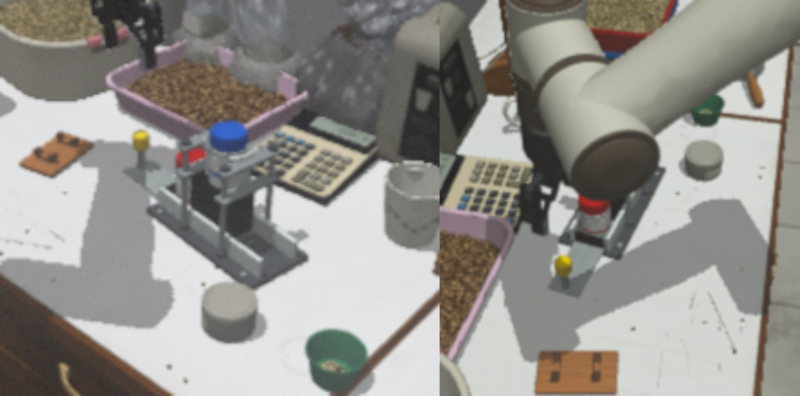

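```bash
python3 - <<'E'
from h import *
from bench import job
def q(n,im):  # quick bystander check: image change near tape/tin/cup/scoop vs start
    o=cv2.imread(f"pics/{n}0.png"); return o
a=cv2.imread("pics/s12.png"); o=q("scene",a)
for nm,(u,v,w,h) in dict(tape=(188,182,35,28),tin=(320,245,30,30),cup=(366,268,36,32),scoop=(373,312,108,52)).items():
    print(nm,np.abs(a[v:v+h,u:u+w].astype(int)-o[v:v+h,u:u+w]).mean().round(1))
print(job.job_done())
E
```

```text
tape 5.7
tin 1.9
cup 3.0
scoop 2.4
the job is handed in; nothing more can be done
None
```

The job is done and handed in at about 38 s of the 72 s allowed. Both canisters went into the tube cap-up, reference first, and the carriage is fully out.

- **Reference:** I gripped it at the cap and loosened the fingers until it swung down. I then stood it on the free desk, regripped it near the cap, lowered it to the gripper-body limit and let go. It dropped the last 20 mm or so and seated at 94.4 mm (94 expected).
- **Sample:** I lowered it all the way onto the reference before letting go. Its top read 174.3 mm (174 expected).
- **Carriage:** I pulled the knob to its stop, which I felt as about 26 N. The last measurement puts the knob 197.0 mm from the tube axis (122 + 75 mm).
- **Final positions:** The reference is 75.3 mm out, 2 mm to one side, with its top at 94.9 mm. The last picture shows the blue-capped sample still in the tube and the gripper clear of everything.
- **Other things on the desk:** The tin, cup, scoop and tape look unmoved against the first picture. The tape area changed a little more than the others, which I took for the arm's shadow and did not look into.

Some things along the way did not go cleanly:
- **Tipping:** My first attempts, pushing the reference against the edge of the rest's board, failed. They reached about 47 N at the wrist through the held canister.
- **Tool tilt:** Those pushes tilted the tool by up to 7°. I straightened it by pushing the fingertips against a saddle of the fixed rest, reading about 20 N. A tilt of about 4° was left at the end.
- **Tube entry:** The reference touched the tube's flare once, at about 17 N, before I re-centred it.

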